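# Set up the laser rail from the optics rack

## Robot

A 6-joint arm with a two-finger parallel gripper is mounted at the origin on the work surface. World frame = base frame: x ahead of the robot, y to its left, z up, the work surface at z = 0. Lengths are in m, angles in rad, forces in N, time in s.
With the tool pointing down it reaches from about 0.35 to 0.85 m from the base axis. Payload 8.1 kg.
Tool frame: the origin (TCP) lies at the very end of the fingers, on their centre line; the grasp point (between the pads) lies 19 mm behind it; z points along the fingers, y is the direction in which the jaws open and shut (so a half turn about z gives the same grasp; the last joint's range is limited). The gripper opens to 93 mm and grips with 3 to 60 N. Pads are 15 mm wide; open, the fingers measure 128 mm over their backs; the gripper's body (75 mm by 188 mm) begins 65 mm behind the grasp point.
Start: joints at [1.096, 0.13, 1.488, -0, 1.523, -0.085], TCP at [0.228, 0.555, 0.219] pointing down, gripper open.
Joint ranges: [-2.96, 2.96], [-0.89, 2.26], [0.02, 2.5], [-1.34, 4.48], [0, 2.73], [-2.66, 2.66]. Speed limits (rad/s): [2.39, 2.39, 2.79, 3.14, 3.14, 3.14].

## Interface

Orientations are given as a rotation vector (axis times angle).
In Python, from plant import robot gives the robot as it stands.
- The arm moves only by the tool jog_arm, never from a script. Its argument "commands" is a list of rows, each a list of 3 entries, a list of its own where there are three numbers: the shift along the world's x, y, z scaled (see below), then the turn, a rotation vector about the world's x, y, z scaled (see below), then the closure, from -1 (fully open) to 1 (shut), so that 0 is half open. In form: [[[tx, ty, tz], [ax, ay, az], hand], ...]. A call has 1 to 10 rows; each row is the pose to reach, as a shift and turn from the pose measured when the call began, turning the shorter way round; what a row does not reach only later rows make up. The controller multiplies each number of a shift by 0.6 m and each number of a turn by 2 pi rad. A row lasts 1/8 s, in which the tool goes at most 62.5 mm and 10.7 degrees, less where a joint would pass 70% of its speed; a pose out of reach is approached as far as the arm can. A call with a number of a shift or a turn outside -1 to 1 is refused whole. A call with a gripper value outside its range is refused whole. The fingers move at their own pace and stop on an object; "newtons" is the grip in N (left out, the last holds). Time passes only in rows, so rows that repeat a pose let the fingers close. It gives the time, the measured TCP pose, the force and the opening at its end, in the units of the state.
- robot.read_state(): the state, without advancing time (a new reading comes with each control period).
- robot.read_camera(name): name is "scene" or "top"; returns a dict with "pixels" (400x640x3 uint8, red, green, blue), "fovy" (degrees; the focal length in pixels is half the picture's height over the tangent of half this angle, whatever the lens; pixels are square), "cx", "cy" (the principal point, pixels), "rvec" (rotation vector, rad) and "tvec" (3), from world to camera coordinates, as OpenCV has them. Camera axes: x right, y down, z forward; pixel columns grow to the right and rows downward; lengths in m; the calibration is good to about 2 mm. A picture is of the moment at which its call begins. There is no depth.
- robot.close_job(): hands the job in, once; it reports no verdict.
Trained networks look in the newest picture that a camera, given by its name, has taken for a name from the list of things; names that differ only in an ending like _2 or _b are one class to them, and where a whole thing is asked for, a point or a joint stands for the part that bears it (a point fixed in the world has none). Each returns a list of dicts, best first, with "p" (0 to 1); they miss things now and then, are a little off and sometimes report something else, mostly with a low value. They report only what shows in the picture. A call takes as long as a camera call. They do not tell look-alikes from the thing itself.
- robot.trace(camera, name): "pixels" (400x640 bool, what is visible of it) and "uv" ([column, row] in pixels, amid what is visible of it).
The state is a dict: "t": time; "q": joint angles; "dq": joint speeds; "joint_torque": joint torques, N m; "tool_pos": TCP position; "orientation": TCP orientation; "force": force on the tool from outside, world axes, zero at the start; "wrist_torque": the same for the moment, N m; "opening": finger opening in m.
Only numpy, scipy, OpenCV 4.12 (cv2) and the standard library are available. Lean on these libraries where they do the work, as an engineer would, in place of code of your own. Each camera call takes 0.05 s, during which the arm holds its last target.

## Task

Set up the beam line: take the four post-mounted optics out of the white storage rack and stand each in a carrier of its own on the rail, in the order in which the beam is to meet them, starting at the carrier next to the laser: square filter holder, lens, iris, power sensor head. Each must stand upright with its foot fully down in the carrier's recess and its face square to the beam, and the sensor head's open snout must look towards the laser. Set them down gently, without dropping or tipping any, and do not bump the laser.

Things in the scene. Friction and masses are not known exactly. Their poses are not given: they have to be found in the camera images.
- filter_axis (a point): Square filter holder: black frame 46 x 46 mm, 10 mm thick, dark grey glass; 0.22 kg, faces alike. On a 13 mm post in a black 25 mm holder on a round steel foot, 40 mm across. Point: on the optical axis at the mount's middle, 75 mm above the foot's underside; z up, y along the axis (square to the face), x across. Top 23 mm above it.
- lens_axis (a point): Lens: round black mount, 50 mm diameter, 16 mm thick, clear glass; 0.24 kg, faces alike. On a 13 mm post in a black 25 mm holder on a round steel foot, 40 mm across. Point: on the optical axis at the mount's middle, 75 mm above the foot's underside; z up, y along the axis (square to the face), x across. Top 25 mm above it.
- iris_axis (a point): Iris: thin round black mount, 42 mm diameter, 9 mm thick, metal leaves, a small lever standing up from the rim; 0.2 kg, faces alike. On a 13 mm post in a black 25 mm holder on a round steel foot, 40 mm across. Point: on the optical axis at the mount's middle, 75 mm above the foot's underside; z up, y along the axis (square to the face), x across. Rim 21 mm, lever 38 mm above it.
- sensor_axis (a point): Power sensor head: black round body, 56 mm diameter, 22 mm thick (y -14 to 8 mm), then a 40 mm snout to y = 22 mm, open with a pale disc: its front (+y). 0.38 kg. Post and foot as the others. Point: on the optical axis, 75 mm above the foot's underside, over its middle; z up, y along the axis, x across. Top 28 mm, a steel socket 34 mm above it.
- seat1 (a point): Carrier 1 of four alike grey aluminium carriers on the black rail (end of the row), 72 mm across the rail, 66 mm along it, top 36.5 mm above the table. Point: middle of the floor of its round recess (54 mm diameter, 4.5 mm deep, floor 32 mm above the table); y along rail and beam, z up. A foot has 7 mm to spare all round.
- seat2 (a point): Carrier 2 of four alike grey aluminium carriers on the black rail (between carriers 1 and 3), 72 mm across the rail, 66 mm along it, top 36.5 mm above the table. Point: middle of the floor of its round recess (54 mm diameter, 4.5 mm deep, floor 32 mm above the table); y along rail and beam, z up. A foot has 7 mm to spare all round.
- seat3 (a point): Carrier 3 of four alike grey aluminium carriers on the black rail (between carriers 2 and 4), 72 mm across the rail, 66 mm along it, top 36.5 mm above the table. Point: middle of the floor of its round recess (54 mm diameter, 4.5 mm deep, floor 32 mm above the table); y along rail and beam, z up. A foot has 7 mm to spare all round.
- seat4 (a point): Carrier 4 of four alike grey aluminium carriers on the black rail (other end of the row), 72 mm across the rail, 66 mm along it, top 36.5 mm above the table. Point: middle of the floor of its round recess (54 mm diameter, 4.5 mm deep, floor 32 mm above the table); y along rail and beam, z up. A foot has 7 mm to spare all round.
- laser: The laser: fixed white cylinder, 45 mm diameter, 278 mm long, ends alike, in two black clamps, in line with the rail beyond one end of it (either end; a finned black beam dump stands beyond the other). Origin on the table under its middle; y along the beam (either way), beam 107 mm, top 146 mm above the table.
- rack: The white plastic storage rack, fixed, 72 x 304 mm, 18 mm high, steel handles at its ends; a row of four round pockets 76 mm apart, 50 mm across, 6 mm deep (floor 12 mm above the table), one optic in each, in any order; the sensor head looks away from the robot, the others have their faces across the row. Origin on the table under its middle; y along the row.
There are look-alikes about, which are no part of the job. Leave any purple look-alike of the part that bears sensor_axis alone.

How it is judged:
By the outcome, as a careful person would: the job done as asked, in the order asked, and still so for the second after the job is handed in, with the robot touching nothing.
It also fails if it takes over 106 s, if anything falls off the work surface, if the arm or the gripper's body presses on something with over 40 N, if the wrist force passes 120 N, or if a joint passes its speed limit or range.

## Working session

There is one attempt and no reset: what is moved stays moved. The work goes in short steps, Python scripts to look and compute and a tool call to move; the robot and the scene stay as the last step left them, time stands still between calls to the robot, and variables do not carry over. Pictures are saved under pics/ and viewed, and the job is handed in when it is done.

Besides the shell and the picture viewer there is one more tool, called after ">>>" as name(argument=value, ...), one argument or row to a line, values as JSON. jog_arm: Moves the arm, as the interface text tells. Shifts and turns lie within -1 to 1; 1 stands for 0.6 m of shift or 2 pi rad of turn. Its arguments: {"type":"object","properties":{"commands":{"type":"array"},"newtons":{"type":"number"}},"required":["commands"]}

```bash
ls; mkdir -p pics; python3 - <<'E'
from plant import robot
import cv2
for n in("scene","top"):
    c=robot.read_camera(n)
    cv2.imwrite(f"pics/{n}0.png",c["pixels"][:,:,::-1])
    print(n,c["fovy"],c["cx"],c["cy"],c["rvec"],c["tvec"])
print(robot.read_state())
E
```

```text
pics
scene 54.624411177687314 317.5176774827761 198.19280676338778 [ 2.11202426  0.71548749 -0.3351073 ] [-0.4879836  -0.1464306   1.24554173]
top 49.1995807793093 320.24148903376323 204.8757848121094 [ 2.1906038  -2.17008964  0.08333397] [0.00707703 0.60022465 1.31290254]
{'t': 0.1, 'q': array([ 1.09558968e+00,  1.31074191e-01,  1.48916099e+00, -2.73077160e-05,
        1.52300246e+00, -8.53924173e-02]), 'dq': array([ 0.00065724, -0.00091489, -0.00436258, -0.00180798,  0.00120398,
        0.00172817]), 'joint_torque': array([ 7.88151829e-04, -5.61338639e+01, -4.93096876e+01,  7.70261767e-02,
        2.91312870e-02, -9.80267941e-05]), 'tool_pos': array([0.22776013, 0.55453833, 0.21770434]), 'orientation': array([-6.08363939e-01, -3.08168737e+00,  2.49460924e-03]), 'force': array([-0.06248282, -0.30099605,  0.05445103]), 'wrist_torque': array([-0.02388831, -0.04895283, -0.02741773]), 'opening': 0.09327369445046442}
```

View pics/scene0.png

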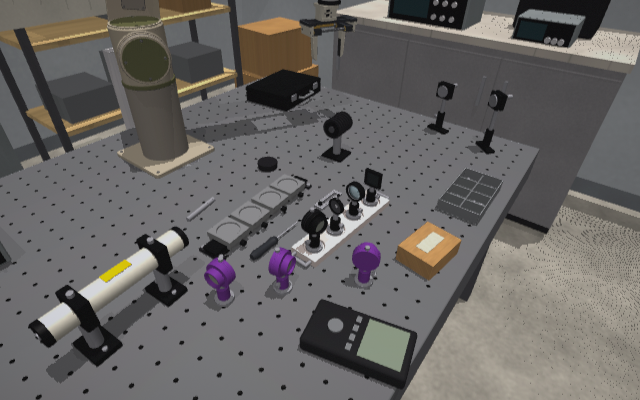

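View pics/top0.png

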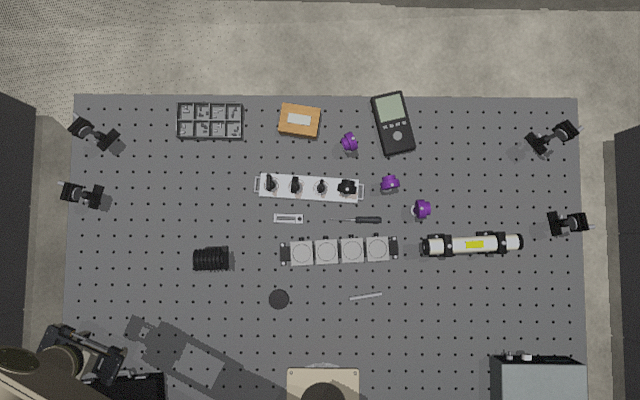

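```bash
cat > h.py <<'E'
import numpy as np, cv2
from scipy.spatial.transform import Rotation as R
def cam(c):
    f=200/np.tan(np.radians(c["fovy"])/2); K=np.array([[f,0,c["cx"]],[0,f,c["cy"]],[0,0,1]])
    return K,cv2.Rodrigues(np.array(c["rvec"]))[0],np.array(c["tvec"])
def proj(c,P):
    K,Rm,t=cam(c); p=(np.atleast_2d(P)@Rm.T+t)@K.T; return p[:,:2]/p[:,2:]
def unproj(c,uv,z):
    K,Rm,t=cam(c); uv=np.atleast_2d(uv); d=np.c_[uv,np.ones(len(uv))]@np.linalg.inv(K).T@Rm; o=-Rm.T@t
    return o+d*((z-o[2])/d[:,2])[:,None]
E
python3 - <<'E'
from plant import robot
import cv2,numpy as np
from h import *
C={n:robot.read_camera(n) for n in("scene","top")}
crop=lambda c,x,y,w,h,s:cv2.resize(np.ascontiguousarray(c["pixels"][y:y+h,x:x+w,::-1]),None,fx=s,fy=s,interpolation=cv2.INTER_CUBIC)
cv2.imwrite("pics/s1.png",crop(C["scene"],195,160,200,150,4))
cv2.imwrite("pics/t1.png",crop(C["top"],240,150,200,130,4))
Hs={"filter_axis":.087,"lens_axis":.087,"iris_axis":.087,"sensor_axis":.087,"seat1":.0365,"seat2":.0365,"seat3":.0365,"seat4":.0365,"laser":.107,"rack":.018}
for n,z in Hs.items():
    for k in C:
        for d in robot.trace(k,n):
            if d["p"]>.2: print(n,k,round(d["p"],2),np.round(d["uv"],1),d["pixels"].sum(),np.round(unproj(C[k],d["uv"],z)[0],4))
E
```

```text
filter_axis scene 0.96 [370.5 184.7] 466 [0.6694 0.139  0.087 ]
filter_axis top 0.59 [272.4 182.7] 109 [0.6589 0.1532 0.087 ]
lens_axis scene 0.72 [352.  195.1] 528 [0.657 0.073 0.087]
lens_axis top 0.63 [298.1 185.6] 199 [0.6511 0.0778 0.087 ]
iris_axis scene 0.65 [333.8 215.7] 474 [ 0.6675 -0.0183  0.087 ]
iris_axis top 0.72 [322.8 187.6] 158 [0.6459 0.0056 0.087 ]
sensor_axis scene 0.98 [364.9 263.4] 957 [ 0.7987 -0.1009  0.087 ]
sensor_axis scene 0.97 [223.9 282. ] 1021 [ 0.6194 -0.2994  0.087 ]
sensor_axis scene 0.87 [313.5 227.9] 818 [ 0.6569 -0.0793  0.087 ]
sensor_axis scene 0.84 [283.6 267.3] 960 [ 0.6814 -0.2052  0.087 ]
sensor_axis top 0.86 [421.9 207.4] 333 [ 0.5905 -0.2834  0.087 ]
sensor_axis top 0.76 [347.8 186.3] 251 [ 0.6504 -0.0675  0.087 ]
sensor_axis top 0.64 [347.3 143. ] 258 [ 0.7787 -0.0654  0.087 ]
sensor_axis top 0.58 [387.9 186.4] 249 [ 0.6512 -0.1847  0.087 ]
seat1 scene 0.92 [252.  216.4] 770 [ 0.4793 -0.091   0.0365]
seat1 scene 0.85 [271.1 199.9] 651 [ 0.4704 -0.0131  0.0365]
seat1 scene 0.75 [228.  231.7] 898 [ 0.4753 -0.1649  0.0365]
seat1 scene 0.64 [
[... 1279 characters left out ...]
scene 0.85 [271.1 199.9] 651 [ 0.4704 -0.0131  0.0365]
seat4 scene 0.75 [228.  231.7] 898 [ 0.4753 -0.1649  0.0365]
seat4 scene 0.64 [291.6 191.5] 543 [0.4878 0.0478 0.0365]
seat4 top 0.82 [378.5 247. ] 528 [ 0.4737 -0.1636  0.0365]
seat4 top 0.79 [303.3 250.1] 549 [0.4623 0.0623 0.0365]
seat4 top 0.65 [322.6 245.8] 536 [0.4757 0.0044 0.0365]
seat4 top 0.56 [356.1 249.5] 553 [ 0.4656 -0.0963  0.0365]
laser scene 0.94 [108.5 295.8] 7401 [ 0.5047 -0.4488  0.107 ]
laser scene 0.41 [373.  185.5] 541 [0.6892 0.1133 0.107 ]
laser top 0.67 [474.3 245.6] 1997 [ 0.4814 -0.4269  0.107 ]
rack scene 0.62 [339.8 238.3] 1829 [ 0.6805 -0.007   0.018 ]
rack top 0.91 [308.  187.2] 1680 [0.6549 0.051  0.018 ]
```

```bash
echo
```

```text
(no output)
```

View pics/s1.png

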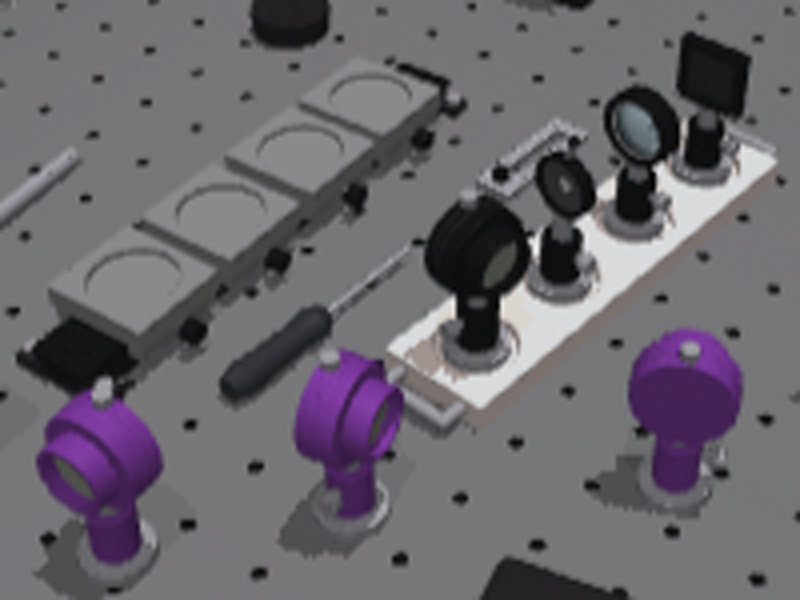

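View pics/t1.png

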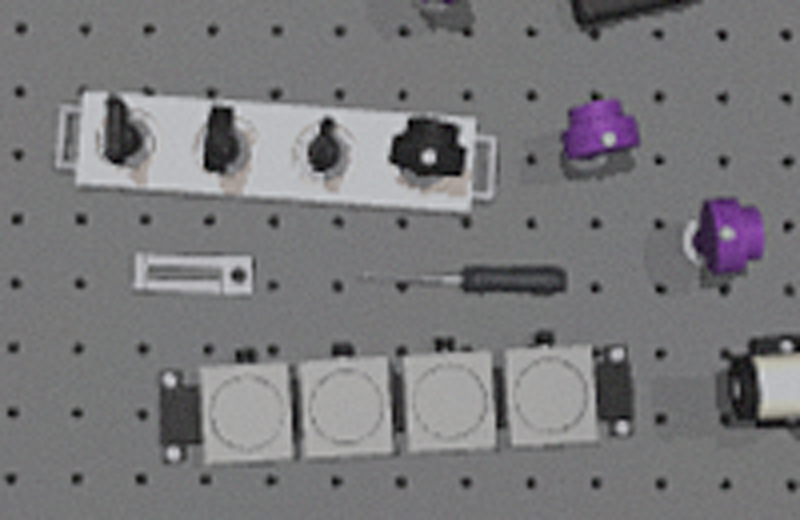

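```bash
cat > fit.py <<'E'
from plant import robot
import cv2,numpy as np
from h import *
from scipy.optimize import minimize
C={n:robot.read_camera(n) for n in("scene","top")}
np.save("pics/C.npy",C,allow_pickle=True)
def box(x,y,a,lx,ly,z0,z1):
    c,s=np.cos(a),np.sin(a)
    return np.array([[x+c*u*lx/2-s*v*ly/2,y+s*u*lx/2+c*v*ly/2,z] for u in(-1,1) for v in(-1,1) for z in(z0,z1)])
def sil(c,P):
    S=8
    m=np.zeros((400*2,640*2),np.uint8); h=cv2.convexHull(((proj(c,P)+.5)*2-.5).astype(np.float32))
    cv2.fillConvexPoly(m,np.round(h*16).astype(np.int32),255,lineType=cv2.LINE_AA,shift=4)
    return cv2.resize(m,(640,400),interpolation=cv2.INTER_AREA)/255.
def fit(p0,dims,M):
    def cost(p): return sum(np.abs(sil(C[k],box(*p,*dims))-M[k]).sum() for k in M)
    r=minimize(cost,p0,method="Nelder-Mead",options=dict(initial_simplex=np.array(p0)+np.vstack([np.zeros(3),np.diag([.01,.01,.06])]),maxiter=250))
    return r.x,r.fun
for ks in(("top",),("scene",),("top","scene")):
    # rack
    M={}
    for k in ks:
        t=[d for d in robot.trace(k,"rack")][0]["pixels"].astype(np.uint8)
        h=cv2.convexHull(cv2.findNonZero(cv2.morphologyEx(t,cv2.MORPH_OPEN,np.ones((3,3)))))
        m=np.zeros((400,640));cv2.fillConvexPoly(m,h,1); M[k]=m
    print(ks,"rack(with handles 72x340?)",*[np.round(v,4) for v in fit([.65,.05,.05],(.072,.304,0.,.018),M)])
    for i,y in enumerate((-.164,-.09,-.013,.055)):
        M={}
        for k in ks:
            D=[d for d in robot.trace(k,"seat1") if d["p"]>.3]
            u=proj(C[k],[.47,y,.03])[0]
            d=min(D,key=lambda d:np.hypot(*(np.array(d["uv"])-u))); M[k]=d["pixels"].astype(float)
        print(" carrier",i,*[np.round(v,4) for v in fit([.47,y,-.05],(.072,.066,0.012,.0365),M)])
E
python3 fit.py
```

```text
('top',) rack(with handles 72x340?) [ 0.6543  0.047  -0.052 ] 303.7529
 carrier 0 [ 0.4725 -0.1607  0.0358] 85.7333
 carrier 1 [ 0.4657 -0.0853  0.0528] 51.5137
 carrier 2 [ 0.4605 -0.0068  0.069 ] 49.949
 carrier 3 [ 0.4605 -0.0069  0.0647] 49.9137Traceback (most recent call last):
  File "fit.py", line 23, in <module>
    t=[d for d in robot.trace(k,"rack")][0]["pixels"].astype(np.uint8)
      ~~~~~~~~~~~~~~~~~~~~~~~~~~~~~~~~~~^^^
IndexError: list index out of range
```

```bash
cat > fit2.py <<'E'
import cv2,numpy as np
from h import *
from scipy.optimize import minimize,least_squares
C=np.load("pics/C.npy",allow_pickle=True).item()
exec(open("fit.py").read().split("for ks")[0].split("allow_pickle=True)\n")[1])
g={k:C[k]["pixels"].min(2).astype(np.uint8) for k in C}
t=g["top"]
print(t[185,285:300],t[250,285:400:6],t[249,395:420])
# rack top
roi=np.zeros_like(t);roi[165:215,240:380]=1
m=((t>150)*roi).astype(np.uint8); m=cv2.morphologyEx(m,cv2.MORPH_OPEN,np.ones((5,5)))
cn=max(cv2.findContours(m,0,2)[0],key=cv2.contourArea)
mm=np.zeros((400,640));cv2.fillConvexPoly(mm,cv2.convexHull(cn),1)
print("rack",cv2.minAreaRect(cn),fit([.65,.05,.05],(.072,.304,0.012,.018),{"top":mm}))
# carriers top
roi=np.zeros_like(t);roi[230:275,285:395]=1
for th in(125,135):
    m=((t>th)*roi).astype(np.uint8)
    n,l,s,ce=cv2.connectedComponentsWithStats(m)
    for i in range(1,n):
        if s[i,4]>150:
            mm=np.zeros((400,640));h=cv2.convexHull(cv2.findNonZero((l==i).astype(np.uint8)));cv2.fillConvexPoly(mm,h,1)
            p0=unproj(C["top"],ce[i],.0365)[0]
            f,c=fit([p0[0],p0[1],0.03],(.072,.066,.036,.0365),{"top":mm})
            print(th,s[i],np.round(ce[i],1),np.round(f,4),round(c,1))
E
python3 fit2.py
```

```text
[184 186 190 176 142 179  61  39  46  58  54  52  41  36  80] [ 62 178 167 168 164 123 165 169 166  47 164 165 163 120 160 162 161 166
  52 123] [ 52  54  59  93 123 113 117 119 106 108 106 110 106 109 111 108 108 106
 112 104 105 112 109 105  69]
rack ((309.5, 187.5), (23.0, 21.0), 90.0) (array([0.65429112, 0.05891973, 0.01505926]), np.float64(1887.4627450980392))
125 [341 237  23  26 544] [352.  249.9] [ 0.4645 -0.084   0.0392] 30.7
125 [366 236  24  26 543] [377.3 248.4] [ 0.4694 -0.1602  0.0793] 29.5
125 [314 239  24  26 540] [326.2 251.3] [ 0.4591 -0.0056  0.0767] 29.6
125 [289 240  24  27 545] [301.1 252.6] [0.4545 0.0693 0.0772] 35.7
135 [366 236  24  26 498] [377.2 248.3] [ 0.4697 -0.1602  0.0938] 30.8
135 [315 239  23  26 517] [326.2 251.2] [ 0.4594 -0.0061  0.0698] 27.9
135 [341 238  23  25 513] [351.9 249.8] [ 0.4645 -0.0841  0.0578] 27.5
135 [290 240  23  26 524] [301.2 252.7] [0.4551 0.069  0.0711] 27.2
```

```bash
cat >> fit2.py <<'E'
print("----")
roi=np.zeros_like(t);roi[165:215,240:380]=1
for th in(130,150):
    m=((t>th)*roi).astype(np.uint8); m=cv2.morphologyEx(m,cv2.MORPH_CLOSE,cv2.getStructuringElement(2,(19,19)));m=cv2.morphologyEx(m,cv2.MORPH_OPEN,np.ones((17,17)))
    mm=m.astype(float); print(m.sum())
    for y0 in (.03,.05): print("rack",th,fit([.65,y0,-.04],(.072,.304,0.012,.018),{"top":mm}))
# overlay
def frame(p,u): c,s=np.cos(p[2]),np.sin(p[2]); return np.array([p[0]+c*u[0]-s*u[1],p[1]+s*u[0]+c*u[1]])
E
python3 fit2.py | sed -n '/---/,$p'
```

```text
----
2926
rack 130 (array([ 0.65388113,  0.04931656, -0.04792779]), np.float64(615.6156862745098))
rack 130 (array([ 0.65379693,  0.04964554, -0.04648562]), np.float64(616.0039215686274))
2842
rack 150 (array([ 0.65412972,  0.04878656, -0.05090656]), np.float64(582.356862745098))
rack 150 (array([ 0.65422889,  0.04917327, -0.05001229]), np.float64(581.8901960784314))
```

```bash
cat > ov.py <<'E'
import cv2,numpy as np
from h import *
def ov(C,rack,seats,yaw,tag):
    S=4
    for k,(x,y,w,h) in {"scene":(195,160,200,150),"top":(240,150,200,130)}.items():
        im=cv2.resize(np.ascontiguousarray(C[k]["pixels"][y:y+h,x:x+w,::-1]),None,fx=S,fy=S,interpolation=cv2.INTER_CUBIC)
        def pl(P,col):
            q=((proj(C[k],P)+.5-[x,y])*S-.5)
            cv2.polylines(im,[np.round(q*8).astype(np.int32)],True,col,1,cv2.LINE_AA,shift=3)
        def fr(p,u): c,s=np.cos(p[2]),np.sin(p[2]); u=np.atleast_2d(u); return np.c_[p[0]+c*u[:,0]-s*u[:,1],p[1]+s*u[:,0]+c*u[:,1]]
        th=np.linspace(0,2*np.pi,40); circ=np.c_[np.cos(th),np.sin(th)]
        sq=np.array([[1,1],[1,-1],[-1,-1],[-1,1]])
        Z=lambda a,z:np.c_[a,np.full(len(a),z)]
        pl(Z(fr(rack,sq*[.036,.152]),.018),(0,0,255))
        for i in range(4):
            c=np.array([0,-.114+.076*i])
            pl(Z(fr(rack,c+.025*circ),.018),(0,255,0)); pl(Z(fr(rack,c+.02*circ),.018),(255,255,0))
            top=fr(rack,c)[0]; pl(np.array([[*top,.012],[*top,.087]]),(0,255,255))
        for s in seats:
            p=(*s,yaw); pl(Z(fr(p,sq*[.036,.033]),.0365),(0,0,255)); pl(Z(fr(p,.027*circ),.0365),(0,255,0))
        cv2.imwrite(f"pics/{tag}_{k}.png",im)
E
python3 - <<'E'
from ov import *
C=np.load("pics/C.npy",allow_pickle=True).item()
ov(C,(.654,.049,-.049),[(.4695,-.1602),(.4645,-.084),(.4593,-.0058),(.4546,.0692)],.064,"o1")
E
```

```text
(no output)
```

View pics/o1_scene.png

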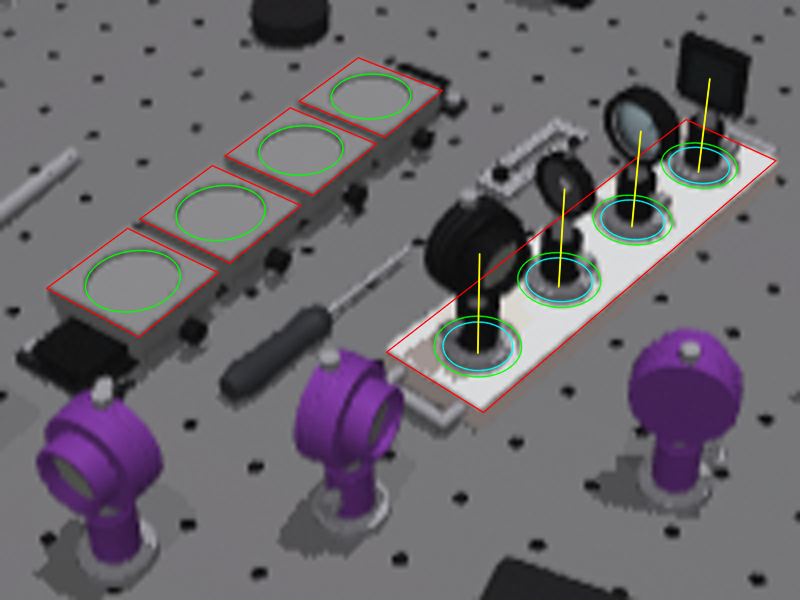

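View pics/o1_top.png

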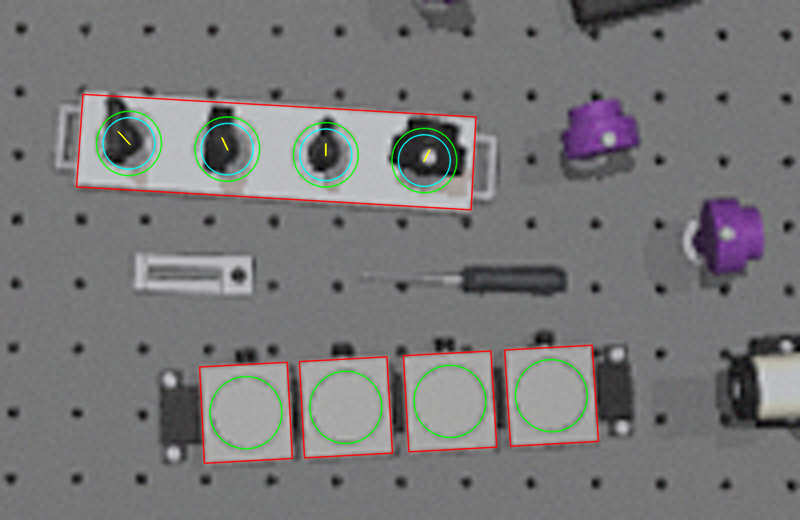

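```bash
cat > mv.py <<'E'
import sys,numpy as np
from plant import robot
from h import R
def go(*wps):
    s=robot.read_state(); p=s["tool_pos"]; R0=R.from_rotvec(s["orientation"])
    for (x,y,z,a) in wps:
        Y=np.array([np.cos(a),np.sin(a),0]);Z=np.array([0,0,-1.]);Rt=R.from_matrix(np.c_[np.cross(Y,Z),Y,Z])
        r=(Rt*R0.inv()).as_rotvec()
        print(np.round((np.array([x,y,z])-p)/.6,4).tolist(),np.round(r/2/np.pi,4).tolist(), "rows>=",np.ceil(max(np.linalg.norm(np.array([x,y,z])-p)/.0625,np.degrees(np.linalg.norm(r))/10.7)))
    print("t",round(s["t"],2),"pos",np.round(p,4),"F",np.round(s["force"],1),"op",round(s["opening"],4),"q",np.round(s["q"],2))
if __name__=="__main__":
    go(*[tuple(map(float,a.split(","))) for a in sys.argv[1:]])
E
python3 mv.py .6596,.163,.225,-.049
```

```text
[0.7194, -0.6533, 0.0106] [0.0, 0.0, -0.1958] rows>= 10.0
t 1.6 pos [0.228  0.555  0.2186] F [-0.2 -0.4 -0. ] op 0.0931 q [ 1.1   0.13  1.49 -0.    1.52 -0.09]
```

Candidates (scene pixels) are as follows:
- Filter: (371,185) on the rack.
- Lens: (352,195) on the rack. The look-alike mounts at (445,92) and (497,100) are off the rack.
- Iris: (334,216).
- Sensor: the black head at (313,228). The purple ones at (365,263), (224,282) and (284,267) are to be left alone.

The close crop shows the rack, in order from +y: filter, lens, iris, sensor. The laser is at the -y end, so carrier 1 for the beam is the one at y≈-0.16.

>>> jog_arm(
  commands=[
    [[0.06, -0.055, 0.005], [0, 0, -0.02], -1],
    [[0.15, -0.135, 0.0106], [0, 0, -0.045], -1],
    [[0.24, -0.215, 0.0106], [0, 0, -0.07], -1],
    [[0.33, -0.295, 0.0106], [0, 0, -0.095], -1],
    [[0.41, -0.37, 0.0106], [0, 0, -0.12], -1],
    [[0.49, -0.445, 0.0106], [0, 0, -0.145], -1],
    [[0.57, -0.52, 0.0106], [0, 0, -0.17], -1],
    [[0.65, -0.59, 0.0106], [0, 0, -0.1958], -1],
    [[0.7, -0.635, 0.0106], [0, 0, -0.1958], -1],
    [[0.7194, -0.6533, 0.0106], [0, 0, -0.1958], -1],
  ],
  newtons=30,
)

```text
t: 2.85
tool_pos: [0.6614, 0.1602, 0.2246]
orientation: [2.278, 2.163, -0.001]
force: [0.2, 0.3, 0.3]
opening: 0.0931
```

```bash
python3 mv.py .6596,.163,.225,-.049 .6596,.163,.068,-.049
```

```text
[-0.0031, 0.0047, 0.0007] [0.0001, -0.0, 0.0004] rows>= 1.0
[-0.0031, 0.0047, -0.261] [0.0001, -0.0, 0.0004] rows>= 3.0
t 2.85 pos [0.6614 0.1602 0.2246] F [0.2 0.3 0.3] op 0.0931 q [ 0.16  0.35  1.23 -0.    1.57  0.21]
```

>>> jog_arm(
  commands=[
    [[-0.0031, 0.0047, -0.05], [0, 0, 0], -1],
    [[-0.0031, 0.0047, -0.11], [0, 0, 0], -1],
    [[-0.0031, 0.0047, -0.13], [0, 0, 0], -1],
  ],
)

```text
t: 3.22
tool_pos: [0.6579, 0.1625, 0.1433]
orientation: [-2.277, -2.161, 0.007]
force: [-0.2, 0.1, -0.1]
opening: 0.0927
```

```bash
cat > look.py <<'E'
import sys,cv2,numpy as np
from plant import robot
tag=sys.argv[1]; ims=[]
for k,(x,y,w,h) in {"scene":(195,130,220,150),"top":(240,150,200,130)}.items():
    c=robot.read_camera(k)["pixels"]; ims.append(cv2.resize(np.ascontiguousarray(c[y:y+h,x:x+w,::-1]),(600,int(600*h/w)),interpolation=cv2.INTER_CUBIC)[:299 if k=="top" else 400])
    cv2.imwrite(f"pics/{tag}_{k}.png",ims[-1])
im=np.vstack(ims)
cv2.imwrite(f"pics/{tag}.png",cv2.resize(im,None,fx=600/im.shape[0],fy=600/im.shape[0]))
E
python3 look.py a1
```

```text
(no output)
```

View pics/a1.png

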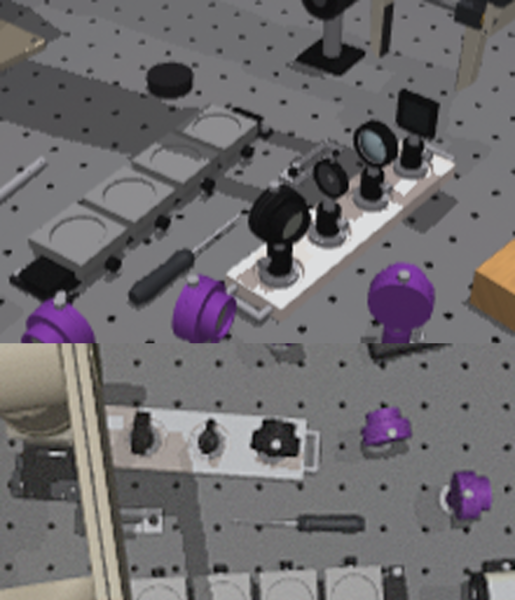

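```bash
python3 mv.py .6596,.163,.068,-.049
```

```text
[0.0019, 0.0002, -0.1281] [0.0002, -0.0005, 0.0004] rows>= 2.0
t 3.33 pos [0.6585 0.1629 0.1449] F [-0.7  0.3 -0.6] op 0.0928 q [ 0.17  0.38  1.33 -0.    1.43  0.22]
```

```bash
python3 - <<'E'
from plant import robot
from h import *
c=robot.read_camera("scene")
print(proj(c,[[.6585,.163,.145],[.6596,.163,.087]]))
im=c["pixels"][60:220,300:460,::-1]
cv2.imwrite("pics/a2.png",cv2.resize(np.ascontiguousarray(im),None,fx=3.5,fy=3.5,interpolation=cv2.INTER_CUBIC))
E
```

```text
[[374.03593591 159.38645131]
 [372.00619257 179.14615522]]
```

View pics/a2.png

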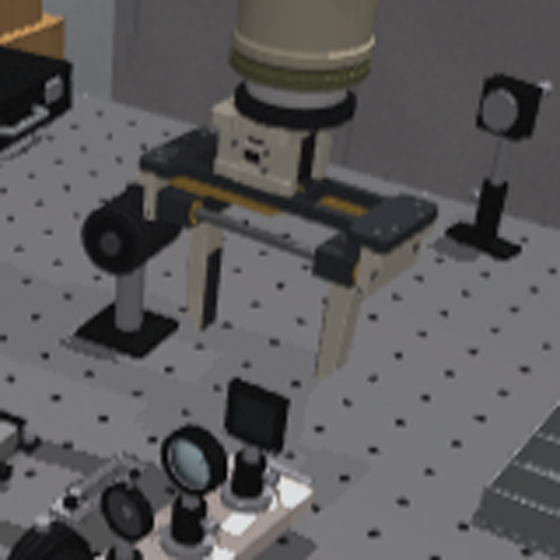

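The jaws straddle the filter holder: the tips are at (359,154) and (394,167), and their midpoint matches the projected TCP. Now descending and closing.

>>> jog_arm(
  commands=[
    [[0.0019, 0.0002, -0.06], [0, 0, 0], -1],
    [[0.0019, 0.0002, -0.11], [0, 0, 0], -1],
    [[0.0019, 0.0002, -0.1281], [0, 0, 0], -1],
    [[0.0019, 0.0002, -0.1281], [0, 0, 0], -1],
    [[0.0019, 0.0002, -0.1281], [0, 0, 0], 1],
    [[0.0019, 0.0002, -0.1281], [0, 0, 0], 1],
    [[0.0019, 0.0002, -0.1281], [0, 0, 0], 1],
    [[0.0019, 0.0002, -0.1281], [0, 0, 0], 1],
    [[0.0019, 0.0002, -0.1281], [0, 0, 0], 1],
  ],
  newtons=30,
)

```text
t: 4.5
tool_pos: [0.6605, 0.1632, 0.0699]
orientation: [-2.278, -2.163, 0.001]
force: [-1.9, 0.4, 0.8]
opening: 0.0475
```

```bash
python3 mv.py .6596,.163,.225,-.049 .4695,-.16,.225,.064
```

```text
[-0.0015, -0.0004, 0.2584] [0.0001, -0.0001, 0.0004] rows>= 3.0
[-0.3183, -0.5387, 0.2584] [0.0001, -0.0001, 0.0184] rows>= 7.0
t 4.5 pos [0.6605 0.1632 0.0699] F [-1.9  0.4  0.8] op 0.0475 q [ 0.17  0.45  1.38 -0.    1.31  0.22]
```

>>> jog_arm(
  commands=[
    [[0, 0, 0.0], [0, 0, 0], 1],
    [[0, 0, 0.0], [0, 0, 0], 1],
    [[0, 0, 0.02], [0, 0, 0], 1],
    [[0, 0, 0.06], [0, 0, 0], 1],
    [[0, 0, 0.12], [0, 0, 0], 1],
    [[0, 0, 0.18], [0, 0, 0], 1],
    [[0, 0, 0.23], [0, 0, 0], 1],
    [[0, 0, 0.258], [0, 0, 0], 1],
    [[0, 0, 0.258], [0, 0, 0], 1],
  ],
)

```text
t: 5.62
tool_pos: [0.6613, 0.1633, 0.2265]
orientation: [2.277, 2.162, 0.002]
force: [0.3, -0.1, -2.0]
opening: 0.046
```

```bash
python3 mv.py .4695,-.16,.225,.064; python3 look.py a3
```

```text
[-0.3196, -0.5389, -0.0024] [0.0, 0.0003, 0.0184] rows>= 7.0
t 5.62 pos [0.6613 0.1633 0.2265] F [ 0.3 -0.1 -2. ] op 0.046 q [ 0.17  0.35  1.22 -0.    1.57  0.22]
```

View pics/a3.png

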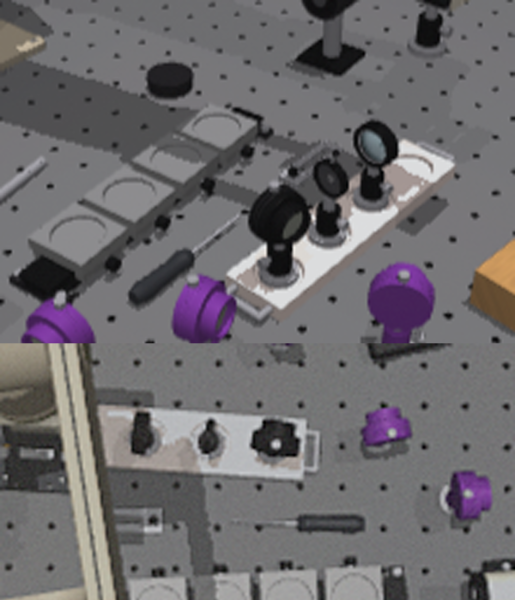

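>>> jog_arm(
  commands=[
    [[-0.012, -0.02, 0], [0, 0, 0.001], 1],
    [[-0.036, -0.06, 0], [0, 0, 0.003], 1],
    [[-0.08, -0.135, 0], [0, 0, 0.006], 1],
    [[-0.13, -0.219, 0], [0, 0, 0.009], 1],
    [[-0.18, -0.303, 0], [0, 0, 0.012], 1],
    [[-0.23, -0.387, 0], [0, 0, 0.015], 1],
    [[-0.275, -0.463, 0], [0, 0, 0.0184], 1],
    [[-0.305, -0.515, 0], [0, 0, 0.0184], 1],
    [[-0.3196, -0.5389, -0.0024], [0, 0, 0.0184], 1],
    [[-0.3196, -0.5389, -0.0024], [0, 0, 0.0184], 1],
  ],
)

```text
t: 6.98
tool_pos: [0.4673, -0.1607, 0.221]
orientation: [-2.15, -2.288, 0.004]
force: [1.3, 0.7, -1.9]
opening: 0.0463
```

```bash
python3 mv.py .4695,-.16,.16,.064
```

```text
[0.0037, 0.0011, -0.1016] [0.0001, -0.0006, 0.0003] rows>= 1.0
t 6.97 pos [ 0.4673 -0.1607  0.221 ] F [ 1.3  0.7 -1.9] op 0.0463 q [-0.43 -0.16  1.77 -0.    1.53 -0.5 ]
```

>>> jog_arm(
  commands=[
    [[0.0037, 0.0011, -0.03], [0, 0, 0], 1],
    [[0.0037, 0.0011, -0.08], [0, 0, 0], 1],
    [[0.0037, 0.0011, -0.13], [0, 0, 0], 1],
    [[0.0037, 0.0011, -0.17], [0, 0, 0], 1],
    [[0.0037, 0.0011, -0.185], [0, 0, 0], 1],
    [[0.0037, 0.0011, -0.185], [0, 0, 0], 1],
  ],
)

```text
t: 7.72
tool_pos: [0.4692, -0.159, 0.1089]
orientation: [-2.147, -2.288, 0.005]
force: [-0.1, -0.0, -1.6]
opening: 0.0463
```

```bash
cat > zoom.py <<'E'
import sys
from plant import robot
from h import *
# zoom.py tag  x y (seat) zfoot : overlays foot circle, axis, recess circle
tag=sys.argv[1]; sx,sy,zf=map(float,sys.argv[2:5]); ims=[]
for k in("scene","top"):
    c=robot.read_camera(k); u=proj(c,[sx,sy,zf+.04])[0].astype(int); W=50; x,y=u[0]-W,u[1]-W; S=4
    im=cv2.resize(np.ascontiguousarray(c["pixels"][max(y,0):y+2*W,x:x+2*W,::-1]),None,fx=S,fy=S,interpolation=cv2.INTER_CUBIC)
    cv2.imwrite(f"pics/{tag}_{k}_raw.png",im); raw=im.copy()
    def pl(P,col):
        q=((proj(c,P)+.5-[x,max(y,0)])*S-.5); cv2.polylines(im,[np.round(q*8).astype(np.int32)],False,col,1,cv2.LINE_AA,shift=3)
    th=np.linspace(0,2*np.pi,40)
    ci=lambda r,z:np.c_[sx+r*np.cos(th),sy+r*np.sin(th),0*th+z]
    pl(ci(.027,.0365),(0,255,0)); pl(ci(.02,zf),(0,0,255)); pl(ci(.02,zf+.007),(255,255,0))
    pl(np.array([[sx,sy,zf],[sx,sy,zf+.075]]),(0,255,255))
    a=.064; d=np.array([-np.sin(a),np.cos(a),0])*.03; b=np.array([sx,sy,zf+.075]); pl(np.array([b-d,b+d]),(255,0,255))
    ims.append(im)
    if k=="scene": ims.insert(0,raw)
im=np.hstack([ims[0],ims[1]]); cv2.imwrite(f"pics/{tag}.png",im)
cv2.imwrite(f"pics/{tag}t.png",ims[2])
s=robot.read_state(); print(s["t"],s["tool_pos"],s["force"],s["opening"])
E
python3 zoom.py b1 .4695 -.1602 .048
```

```text
7.825 [ 0.47020979 -0.15985243  0.11071327] [ 0.0812408  -0.26660708 -3.20196985] 0.045875329545356155
```

View pics/b1.png

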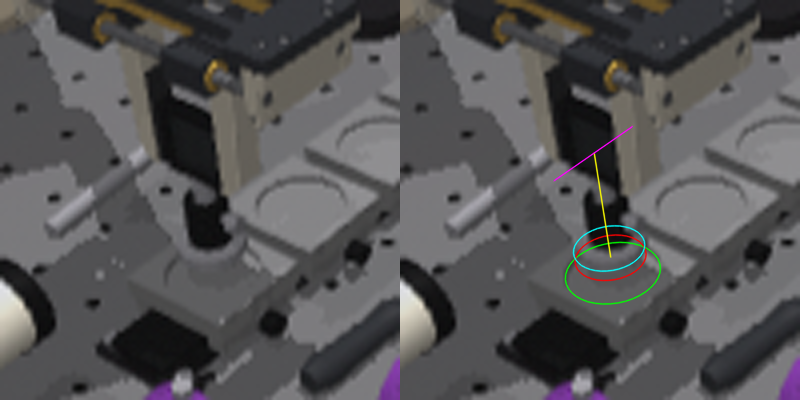

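View pics/b1t.png

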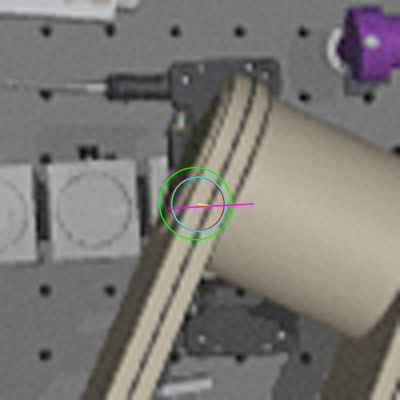

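```bash
python3 mv.py .4695,-.1600,.092,.064 .4695,-.16,.089,.064
```

```text
[-0.0012, -0.0002, -0.0312] [0.0001, -0.0004, 0.0002] rows>= 1.0
[-0.0012, -0.0002, -0.0362] [0.0001, -0.0004, 0.0002] rows>= 1.0
t 7.83 pos [ 0.4702 -0.1599  0.1107] F [ 0.1 -0.3 -3.2] op 0.0459 q [-0.43 -0.07  1.89 -0.    1.32 -0.49]
```

>>> jog_arm(
  commands=[
    [[-0.001, 0, -0.01], [0, 0, 0], 1],
    [[-0.001, 0, -0.02], [0, 0, 0], 1],
    [[-0.001, 0, -0.027], [0, 0, 0], 1],
    [[-0.001, 0, -0.031], [0, 0, 0], 1],
    [[-0.001, 0, -0.031], [0, 0, 0], 1],
  ],
)

```text
t: 8.45
tool_pos: [0.4694, -0.1598, 0.0918]
orientation: [-2.15, -2.289, 0.004]
force: [0.2, 0.8, -2.9]
opening: 0.046
```

```bash
python3 mv.py .4695,-.16,.090,.064 ; python3 zoom.py b2 .4695 -.1602 .034
```

```text
[0.0002, -0.0003, -0.003] [0.0001, -0.0005, 0.0002] rows>= 1.0
t 8.45 pos [ 0.4694 -0.1598  0.0918] F [ 0.2  0.8 -2.9] op 0.046 q [-0.43 -0.05  1.91 -0.    1.28 -0.49]
8.55 [ 0.46970906 -0.15989913  0.09222237] [ 0.00606614 -0.15158593 -3.32755238] 0.04639975995297439
```

View pics/b2.png

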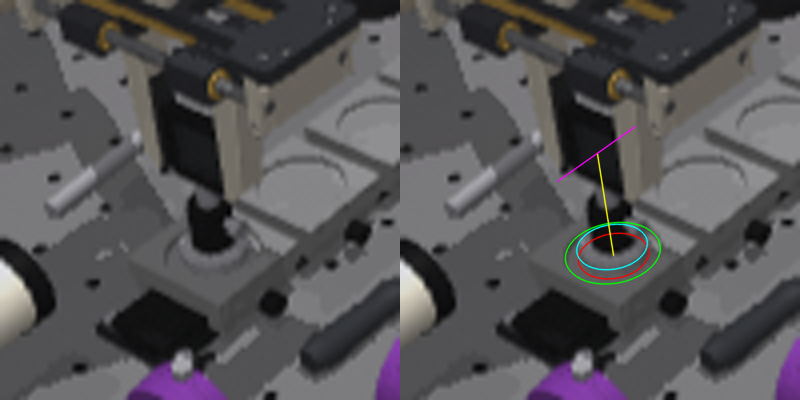

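>>> jog_arm(
  commands=[
    [[0, 0, -0.001], [0, 0, 0], 1],
    [[0, 0, -0.0025], [0, 0, 0], 1],
    [[0, 0, -0.0035], [0, 0, 0], 1],
    [[0, 0, -0.0035], [0, 0, 0], 1],
  ],
)

```text
t: 9.05
tool_pos: [0.4696, -0.1599, 0.09]
orientation: [-2.15, -2.289, 0.004]
force: [0.3, -0.6, -1.2]
opening: 0.0459
```

```bash
python3 mv.py .4695,-.16,.088,.064
```

```text
[-0.0002, -0.0002, -0.0034] [0.0001, -0.0004, 0.0002] rows>= 1.0
t 9.05 pos [ 0.4696 -0.1599  0.09  ] F [ 0.3 -0.6 -1.2] op 0.0459 q [-0.43 -0.05  1.91 -0.    1.28 -0.49]
```

>>> jog_arm(
  commands=[
    [[0, 0, -0.001], [0, 0, 0], 1],
    [[0, 0, -0.002], [0, 0, 0], 1],
    [[0, 0, -0.002], [0, 0, 0], 1],
  ],
)

```text
t: 9.43
tool_pos: [0.4698, -0.1601, 0.0898]
orientation: [-2.15, -2.29, 0.004]
force: [-4.1, 1.1, 6.4]
opening: 0.0461
```

Contact (Fz +6 N), so the foot is on the floor. Opening gradually.

>>> jog_arm(
  commands=[
    [[0, 0, 0.001], [0, 0, 0], 0.0],
    [[0, 0, 0.001], [0, 0, 0], -0.3],
    [[0, 0, 0.001], [0, 0, 0], -1],
    [[0, 0, 0.001], [0, 0, 0], -1],
    [[0, 0, 0.001], [0, 0, 0], -1],
    [[0, 0, 0.06], [0, 0, 0], -1],
    [[0, 0, 0.13], [0, 0, 0], -1],
    [[0, 0, 0.2], [0, 0, 0], -1],
    [[0, 0, 0.225], [0, 0, 0], -1],
    [[0, 0, 0.225], [0, 0, 0], -1],
  ],
)

```text
t: 10.68
tool_pos: [0.4703, -0.1604, 0.2253]
orientation: [2.15, 2.289, -0.003]
force: [0.6, -0.0, -0.2]
opening: 0.0931
```

```bash
python3 mv.py .6559,.087,.225,-.049;python3 zoom.py b3 .4695 -.1602 .032
```

```text
[0.3093, 0.4123, -0.0005] [0.0003, -0.0001, -0.0178] rows>= 5.0
t 10.68 pos [ 0.4703 -0.1604  0.2253] F [ 0.6 -0.  -0.2] op 0.0931 q [-0.43 -0.15  1.76 -0.    1.54 -0.49]
10.775 [ 0.46908817 -0.15981411  0.2228852 ] [-3.51929331e-01  7.12314638e-05  1.24676935e-01] 0.09294762494853492
```

View pics/b3.png

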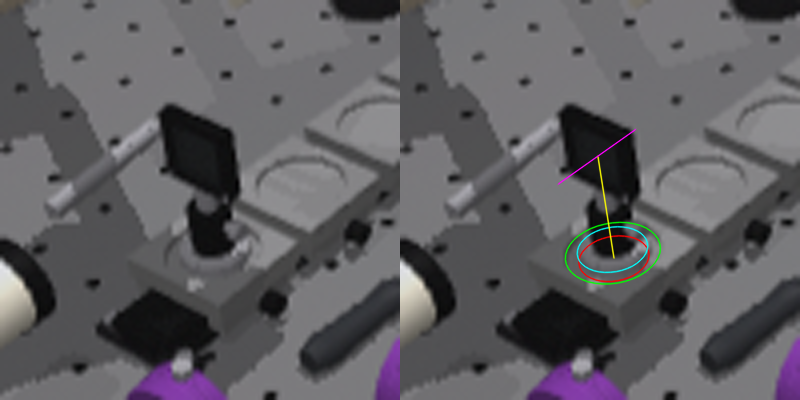

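>>> jog_arm(
  commands=[
    [[0.05, 0.065, 0], [0, 0, -0.003], -1],
    [[0.11, 0.145, 0], [0, 0, -0.007], -1],
    [[0.17, 0.225, 0], [0, 0, -0.011], -1],
    [[0.23, 0.305, 0], [0, 0, -0.015], -1],
    [[0.28, 0.372, 0], [0, 0, -0.0178], -1],
    [[0.3093, 0.4123, 0], [0, 0, -0.0178], -1],
    [[0.3093, 0.4123, 0], [0, 0, -0.0178], -1],
    [[0.3093, 0.4123, 0], [0, 0, -0.0178], -1],
  ],
)

```text
t: 11.78
tool_pos: [0.6536, 0.087, 0.2209]
orientation: [-2.272, -2.163, 0.009]
force: [-1.7, -1.5, 0.3]
opening: 0.0929
```

```bash
python3 mv.py .6559,.087,.068,-.049; python3 zoom.py c0 .6559 .087 .012
```

```text
[0.0038, 0.0, -0.2548] [0.0001, -0.0012, 0.0] rows>= 3.0
t 11.78 pos [0.6536 0.087  0.2209] F [-1.7 -1.5  0.3] op 0.0929 q [ 0.05  0.3   1.29 -0.    1.56  0.1 ]
11.875 [0.65393286 0.0864904  0.22211885] [-0.48262195 -0.391628    0.49666647] 0.09315167490465748
```

View pics/c0.png

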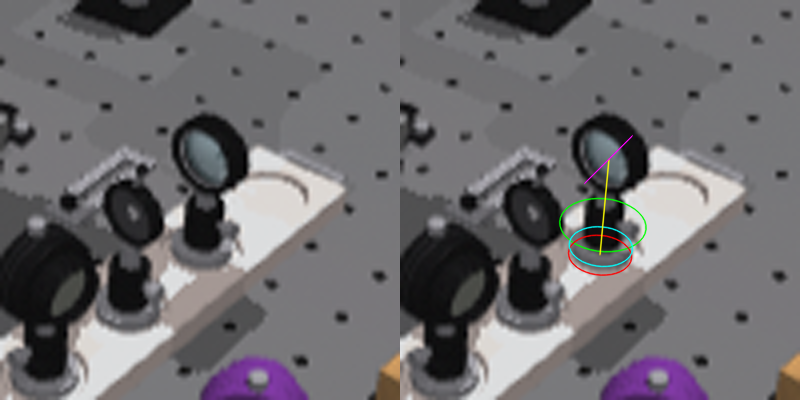

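```bash
python3 mv.py .6565,.0895,.068,-.049
```

```text
[0.0043, 0.005, -0.2569] [0.0, -0.0009, 0.0002] rows>= 3.0
t 11.88 pos [0.6539 0.0865 0.2221] F [-0.5 -0.4  0.5] op 0.0932 q [0.05 0.3  1.29 0.   1.56 0.1 ]
```

>>> jog_arm(
  commands=[
    [[0.0043, 0.005, -0.05], [0, -0.0009, 0], -1],
    [[0.0043, 0.005, -0.12], [0, -0.0009, 0], -1],
    [[0.0043, 0.005, -0.19], [0, -0.0009, 0], -1],
    [[0.0043, 0.005, -0.235], [0, -0.0009, 0], -1],
    [[0.0043, 0.005, -0.2569], [0, -0.0009, 0], -1],
    [[0.0043, 0.005, -0.2569], [0, -0.0009, 0], -1],
    [[0.0043, 0.005, -0.2569], [0, -0.0009, 0], 1],
    [[0.0043, 0.005, -0.2569], [0, -0.0009, 0], 1],
    [[0.0043, 0.005, -0.2569], [0, -0.0009, 0], 1],
    [[0.0043, 0.005, -0.2569], [0, -0.0009, 0], 1],
  ],
)

```text
t: 13.12
tool_pos: [0.6568, 0.0895, 0.0684]
orientation: [2.276, 2.165, 0.0]
force: [-0.7, 0.1, 0.1]
opening: 0.0577
```

>>> jog_arm(
  commands=[
    [[0, 0, 0], [0, 0, 0], 1],
    [[0, 0, 0], [0, 0, 0], 1],
    [[0, 0, 0], [0, 0, 0], 1],
  ],
)

```text
t: 13.5
tool_pos: [0.6566, 0.0896, 0.0683]
orientation: [2.276, 2.165, -0.0]
force: [-1.5, -0.1, 0.0]
opening: 0.0493
```

```bash
python3 mv.py .4645,-.084,.225,.064
```

```text
[-0.3202, -0.2893, 0.2611] [0.0, 0.0, 0.0181] rows>= 5.0
t 13.5 pos [0.6566 0.0896 0.0683] F [-1.5 -0.1  0. ] op 0.0493 q [ 0.06  0.41  1.44 -0.    1.29  0.11]
```

>>> jog_arm(
  commands=[
    [[0, 0, 0.0], [0, 0, 0], 1],
    [[0, 0, 0.02], [0, 0, 0], 1],
    [[0, 0, 0.06], [0, 0, 0], 1],
    [[0, 0, 0.12], [0, 0, 0], 1],
    [[0, 0, 0.18], [0, 0, 0], 1],
    [[0, 0, 0.23], [0, 0, 0], 1],
    [[0, 0, 0.261], [0, 0, 0], 1],
    [[-0.02, -0.018, 0.261], [0, 0, 0.001], 1],
    [[-0.06, -0.054, 0.261], [0, 0, 0.004], 1],
    [[-0.12, -0.108, 0.261], [0, 0, 0.008], 1],
  ],
)

```text
t: 14.75
tool_pos: [0.5838, 0.0246, 0.2243]
orientation: [-2.219, -2.224, 0.001]
force: [-0.2, -0.2, -1.9]
opening: 0.0497
```

```bash
python3 mv.py .4645,-.084,.225,.064 .4645,-.084,.105,.064
```

```text
[-0.1989, -0.1811, 0.0011] [0.0, -0.0001, 0.0098] rows>= 3.0
[-0.1989, -0.1811, -0.1989] [0.0, -0.0001, 0.0098] rows>= 4.0
t 14.75 pos [0.5838 0.0246 0.2243] F [-0.2 -0.2 -1.9] op 0.0497 q [-0.05  0.09  1.52 -0.    1.53 -0.05]
```

>>> jog_arm(
  commands=[
    [[-0.06, -0.054, 0], [0, 0, 0.004], 1],
    [[-0.11, -0.1, 0], [0, 0, 0.007], 1],
    [[-0.155, -0.14, 0], [0, 0, 0.0098], 1],
    [[-0.185, -0.168, 0], [0, 0, 0.0098], 1],
    [[-0.1989, -0.1811, 0], [0, 0, 0.0098], 1],
    [[-0.1989, -0.1811, -0.02], [0, 0, 0.0098], 1],
    [[-0.1989, -0.1811, -0.07], [0, 0, 0.0098], 1],
    [[-0.1989, -0.1811, -0.13], [0, 0, 0.0098], 1],
    [[-0.1989, -0.1811, -0.18], [0, 0, 0.0098], 1],
    [[-0.1989, -0.1811, -0.195], [0, 0, 0.0098], 1],
  ],
)

```text
t: 16.0
tool_pos: [0.4629, -0.0827, 0.1042]
orientation: [-2.145, -2.288, 0.004]
force: [-0.1, 0.1, -1.8]
opening: 0.0499
```

```bash
python3 zoom.py c1 .4645 -.084 .050;python3 mv.py .4645,-.084,.090,.064 
```

```text
16.1 [ 0.46392277 -0.08325588  0.10606846] [-0.27380962 -0.93126374 -3.09319728] 0.04948982069766302
[0.001, -0.0012, -0.0268] [-0.0001, -0.0005, -0.0001] rows>= 1.0
t 16.1 pos [ 0.4639 -0.0833  0.1061] F [-0.3 -0.9 -3.1] op 0.0495 q [-0.29 -0.14  1.96 -0.    1.32 -0.35]
```

View pics/c1.png

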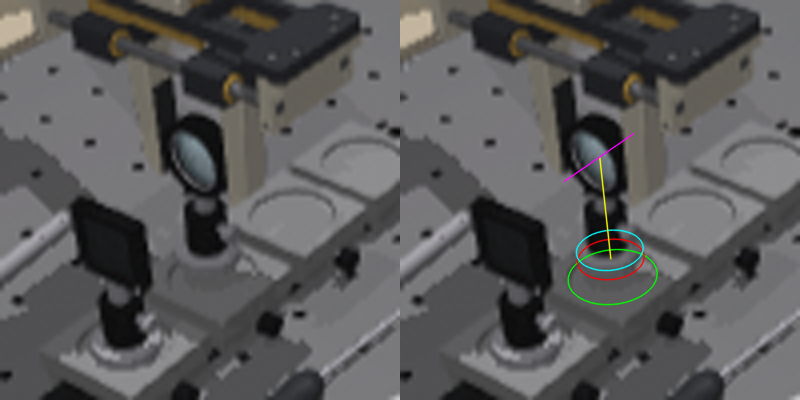

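>>> jog_arm(
  commands=[
    [[0.001, 0.002, -0.006], [0, 0, 0], 1],
    [[0.001, 0.002, -0.014], [0, 0, 0], 1],
    [[0.001, 0.002, -0.021], [0, 0, 0], 1],
    [[0.001, 0.002, -0.025], [0, 0, 0], 1],
    [[0.001, 0.002, -0.027], [0, 0, 0], 1],
    [[0.001, 0.002, -0.0285], [0, 0, 0], 1],
  ],
)

```text
t: 16.85
tool_pos: [0.4646, -0.0821, 0.089]
orientation: [-2.147, -2.29, 0.002]
force: [-0.2, -0.3, -3.2]
opening: 0.0496
```

```bash
python3 zoom.py c2 .4645 -.084 .032;python3 mv.py .4645,-.084,.0875,.064 
```

```text
16.95 [ 0.46452424 -0.08207452  0.08893498] [ 0.25233498  0.0689466  -3.31471124] 0.0493093625963964
[-0.0, -0.0032, -0.0024] [-0.0001, -0.0005, -0.0001] rows>= 1.0
t 16.95 pos [ 0.4645 -0.0821  0.0889] F [ 0.3  0.1 -3.3] op 0.0493 q [-0.28 -0.11  1.98 -0.    1.28 -0.35]
```

View pics/c2.png

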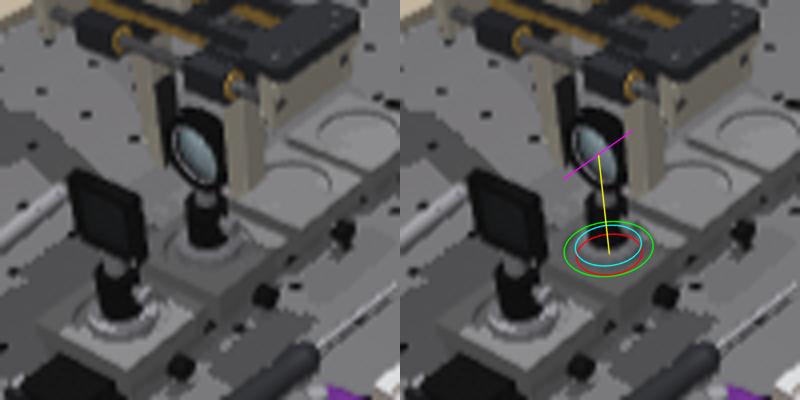

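>>> jog_arm(
  commands=[
    [[0, 0, -0.0015], [0, 0, 0], 1],
    [[0, 0, -0.003], [0, 0, 0], 1],
    [[0, 0, -0.003], [0, 0, 0], 1],
  ],
)

```text
t: 17.32
tool_pos: [0.4649, -0.0824, 0.0882]
orientation: [-2.148, -2.291, 0.002]
force: [-4.1, 0.0, 7.1]
opening: 0.049
```

Contact; release and rise.

>>> jog_arm(
  commands=[
    [[0, 0, 0.001], [0, 0, 0], -0.1],
    [[0, 0, 0.001], [0, 0, 0], -0.3],
    [[0, 0, 0.001], [0, 0, 0], -1],
    [[0, 0, 0.001], [0, 0, 0], -1],
    [[0, 0, 0.001], [0, 0, 0], -1],
    [[0, 0, 0.06], [0, 0, 0], -1],
    [[0, 0, 0.13], [0, 0, 0], -1],
    [[0, 0, 0.2], [0, 0, 0], -1],
    [[0, 0, 0.225], [0, 0, 0], -1],
    [[0, 0, 0.225], [0, 0, 0], -1],
  ],
)

```text
t: 18.58
tool_pos: [0.4654, -0.0826, 0.2237]
orientation: [-2.149, -2.292, 0.001]
force: [0.5, 0.0, -0.4]
opening: 0.0928
```

```bash
python3 zoom.py c3 .4645 -.084 .032;python3 mv.py .6525,.0125,.225,-.049 
```

```text
18.675 [ 0.46413655 -0.08221307  0.22138924] [0.11952907 0.47730556 0.24936521] 0.09290156080584415
[0.3139, 0.1579, 0.006] [-0.0002, -0.0007, -0.018] rows>= 4.0
t 18.68 pos [ 0.4641 -0.0822  0.2214] F [0.1 0.5 0.2] op 0.0929 q [-0.28 -0.22  1.82 -0.    1.54 -0.35]
```

View pics/c3.png

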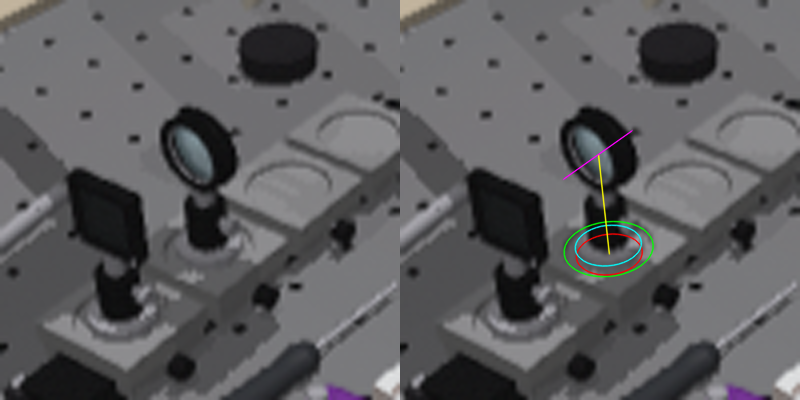

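>>> jog_arm(
  commands=[
    [[0.05, 0.025, 0], [0, 0, -0.003], -1],
    [[0.13, 0.065, 0.003], [0, 0, -0.008], -1],
    [[0.2, 0.1, 0.006], [0, 0, -0.013], -1],
    [[0.26, 0.13, 0.006], [0, 0, -0.018], -1],
    [[0.3, 0.15, 0.006], [0, 0, -0.018], -1],
    [[0.3139, 0.1579, 0.006], [0, 0, -0.018], -1],
    [[0.3139, 0.1579, 0.006], [0, 0, -0.018], -1],
  ],
)

```text
t: 19.55
tool_pos: [0.6517, 0.0126, 0.2232]
orientation: [-2.27, -2.163, 0.007]
force: [0.5, -0.5, -0.1]
opening: 0.093
```

```bash
python3 zoom.py d0 .6521 .011 .012;python3 mv.py .6525,.0125,.068,-.049 
```

```text
19.65 [0.65160122 0.01203687 0.22436599] [ 0.39927211 -0.53620666  0.43695781] 0.09297033750401493
[0.0015, 0.0008, -0.2606] [-0.0002, -0.0009, 0.0] rows>= 3.0
t 19.65 pos [0.6516 0.012  0.2244] F [ 0.4 -0.5  0.4] op 0.093 q [-0.06  0.27  1.32  0.    1.56 -0.01]
```

View pics/d0.png

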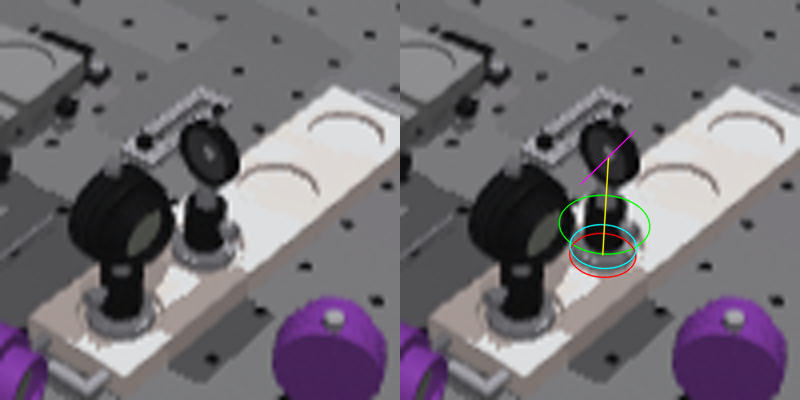

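>>> jog_arm(
  commands=[
    [[0.0015, 0.0025, -0.05], [0, -0.0009, 0], -1],
    [[0.0015, 0.0025, -0.12], [0, -0.0009, 0], -1],
    [[0.0015, 0.0025, -0.19], [0, -0.0009, 0], -1],
    [[0.0015, 0.0025, -0.235], [0, -0.0009, 0], -1],
    [[0.0015, 0.0025, -0.2606], [0, -0.0009, 0], -1],
    [[0.0015, 0.0025, -0.2606], [0, -0.0009, 0], -1],
    [[0.0015, 0.0025, -0.2606], [0, -0.0009, 0], 1],
    [[0.0015, 0.0025, -0.2606], [0, -0.0009, 0], 1],
    [[0.0015, 0.0025, -0.2606], [0, -0.0009, 0], 1],
    [[0.0015, 0.0025, -0.2606], [0, -0.0009, 0], 1],
  ],
)

```text
t: 20.9
tool_pos: [0.6528, 0.0136, 0.0685]
orientation: [-2.275, -2.166, -0.002]
force: [0.1, -0.4, 0.2]
opening: 0.0577
```

>>> jog_arm(
  commands=[
    [[0, 0, 0], [0, 0, 0], 1],
    [[0, 0, 0], [0, 0, 0], 1],
    [[0, 0, 0], [0, 0, 0], 1],
    [[0, 0, 0], [0, 0, 0], 1],
  ],
)

```text
t: 21.4
tool_pos: [0.6527, 0.0136, 0.0685]
orientation: [-2.275, -2.166, -0.002]
force: [-1.6, -0.0, 1.2]
opening: 0.0412
```

```bash
python3 mv.py .4593,-.0058,.225,.064
```

```text
[-0.3223, -0.0323, 0.2609] [-0.0002, 0.0, 0.018] rows>= 4.0
t 21.4 pos [0.6527 0.0136 0.0685] F [-1.6 -0.   1.2] op 0.0412 q [-0.06  0.38  1.48  0.    1.29 -0.01]
```

>>> jog_arm(
  commands=[
    [[0, 0, 0.0], [0, 0, 0], 1],
    [[0, 0, 0.02], [0, 0, 0], 1],
    [[0, 0, 0.06], [0, 0, 0], 1],
    [[0, 0, 0.12], [0, 0, 0], 1],
    [[0, 0, 0.18], [0, 0, 0], 1],
    [[0, 0, 0.23], [0, 0, 0], 1],
    [[0, 0, 0.261], [0, 0, 0], 1],
    [[-0.02, -0.002, 0.261], [0, 0, 0.001], 1],
    [[-0.06, -0.006, 0.261], [0, 0, 0.004], 1],
    [[-0.12, -0.012, 0.261], [0, 0, 0.008], 1],
  ],
)

```text
t: 22.65
tool_pos: [0.5799, 0.0063, 0.2245]
orientation: [-2.218, -2.223, -0.001]
force: [0.3, -0.3, -1.4]
opening: 0.0406
```

```bash
python3 mv.py .4593,-.0058,.225,.064 .4593,-.0058,.106,.064
```

```text
[-0.2011, -0.0202, 0.0009] [-0.0002, -0.0001, 0.0099] rows>= 2.0
[-0.2011, -0.0202, -0.1974] [-0.0002, -0.0001, 0.0099] rows>= 3.0
t 22.65 pos [0.5799 0.0063 0.2245] F [ 0.3 -0.3 -1.4] op 0.0406 q [-0.08  0.07  1.54  0.    1.53 -0.08]
```

>>> jog_arm(
  commands=[
    [[-0.06, -0.006, 0], [0, 0, 0.004], 1],
    [[-0.11, -0.011, 0], [0, 0, 0.007], 1],
    [[-0.155, -0.0155, 0], [0, 0, 0.0099], 1],
    [[-0.185, -0.0185, 0], [0, 0, 0.0099], 1],
    [[-0.2011, -0.0202, 0], [0, 0, 0.0099], 1],
    [[-0.2011, -0.0202, -0.02], [0, 0, 0.0099], 1],
    [[-0.2011, -0.0202, -0.07], [0, 0, 0.0099], 1],
    [[-0.2011, -0.0202, -0.13], [0, 0, 0.0099], 1],
    [[-0.2011, -0.0202, -0.18], [0, 0, 0.0099], 1],
    [[-0.2011, -0.0202, -0.195], [0, 0, 0.0099], 1],
  ],
)

```text
t: 23.9
tool_pos: [0.4576, -0.0055, 0.1044]
orientation: [-2.145, -2.288, 0.004]
force: [0.0, -1.2, -1.9]
opening: 0.0409
```

```bash
python3 zoom.py d1 .4593 -.0058 .050;python3 mv.py .4593,-.0058,.0885,.064
```

```text
24.0 [ 0.45861731 -0.00563635  0.10619528] [-0.95738698  0.02155529 -2.26081475] 0.04070804253318959
[0.0011, -0.0003, -0.0295] [-0.0002, -0.0005, -0.0001] rows>= 1.0
t 24.0 pos [ 0.4586 -0.0056  0.1062] F [-1.   0.  -2.3] op 0.0407 q [-0.13 -0.17  2.    0.    1.32 -0.19]
```

View pics/d1.png

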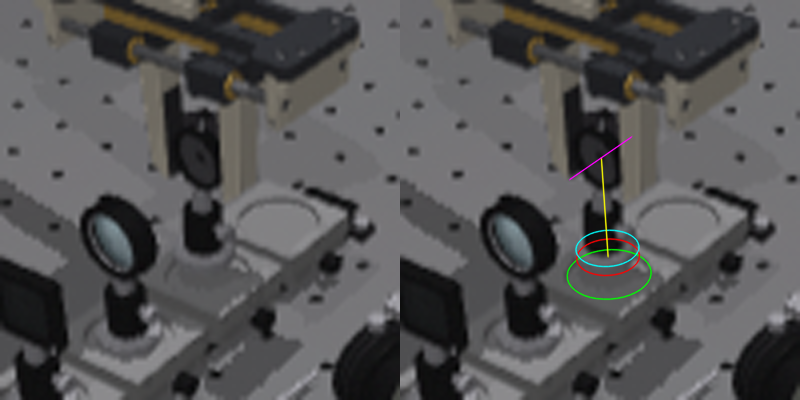

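>>> jog_arm(
  commands=[
    [[0.001, 0.0035, -0.006], [0, 0, 0], 1],
    [[0.001, 0.0035, -0.014], [0, 0, 0], 1],
    [[0.001, 0.0035, -0.021], [0, 0, 0], 1],
    [[0.001, 0.0035, -0.025], [0, 0, 0], 1],
    [[0.001, 0.0035, -0.027], [0, 0, 0], 1],
    [[0.001, 0.0035, -0.0285], [0, 0, 0], 1],
    [[0.001, 0.0035, -0.03], [0, 0, 0], 1],
    [[0.001, 0.0035, -0.03], [0, 0, 0], 1],
  ],
)

```text
t: 25.0
tool_pos: [0.4594, -0.0036, 0.0885]
orientation: [-2.147, -2.289, 0.001]
force: [-0.2, 0.0, 1.2]
opening: 0.041
```

```bash
python3 zoom.py d2 .4593 -.0058 .032;python3 mv.py .4593,-.0058,.0875,.064 
```

```text
25.1 [ 0.45933972 -0.00356513  0.08845505] [-1.06244998  0.57664578  1.73767134] 0.04094402661595645
[-0.0001, -0.0037, -0.0016] [-0.0002, -0.0005, -0.0001] rows>= 1.0
t 25.1 pos [ 0.4593 -0.0036  0.0885] F [-1.1  0.6  1.7] op 0.0409 q [-0.12 -0.15  2.01  0.    1.28 -0.19]
```

View pics/d2.png

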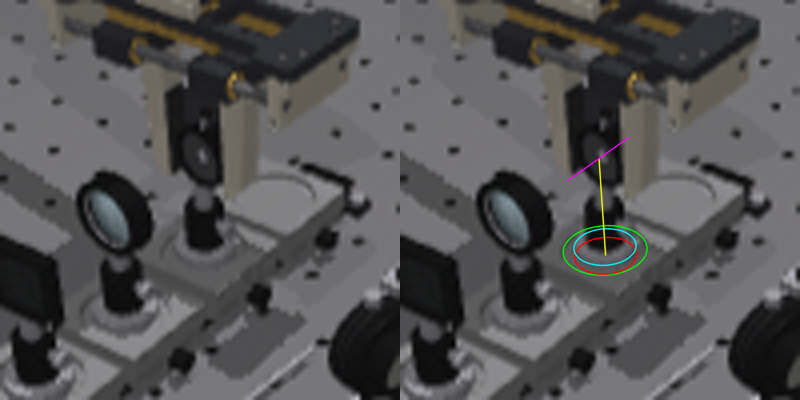

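>>> jog_arm(
  commands=[
    [[0, 0, -0.0008], [0, 0, 0], 1],
    [[0, 0, -0.0008], [0, 0, 0], 1],
    [[0, 0, 0], [0, 0, 0], 0.0],
    [[0, 0, 0], [0, 0, 0], -0.3],
    [[0, 0, 0], [0, 0, 0], -1],
    [[0, 0, 0], [0, 0, 0], -1],
    [[0, 0, 0], [0, 0, 0], -1],
  ],
)

```text
t: 25.98
tool_pos: [0.4594, -0.0035, 0.0884]
orientation: [-2.147, -2.289, 0.001]
force: [0.3, -0.9, -0.3]
opening: 0.0822
```

>>> jog_arm(
  commands=[
    [[0, 0, 0.05], [0, 0, 0], -1],
    [[0, 0, 0.12], [0, 0, 0], -1],
    [[0, 0, 0.2], [0, 0, 0], -1],
    [[0, 0, 0.225], [0, 0, 0], -1],
    [[0, 0, 0.225], [0, 0, 0], -1],
  ],
)

```text
t: 26.6
tool_pos: [0.4601, -0.0036, 0.2242]
orientation: [-2.148, -2.291, -0.0]
force: [-0.2, 0.9, -0.2]
opening: 0.0931
```

```bash
python3 zoom.py d3 .4593 -.0058 .032;python3 mv.py .6484,-.0640,.225,1.522
```

```text
26.7 [ 0.45863255 -0.00348325  0.22167155] [ 0.46473509  0.12538834 -1.25118845] 0.09288585380861215
[0.3163, -0.1009, 0.0055] [0.0004, -0.0009, 0.232] rows>= 8.0
t 26.7 pos [ 0.4586 -0.0035  0.2217] F [ 0.5  0.1 -1.3] op 0.0929 q [-0.12 -0.26  1.85  0.    1.55 -0.18]
```

View pics/d3.png

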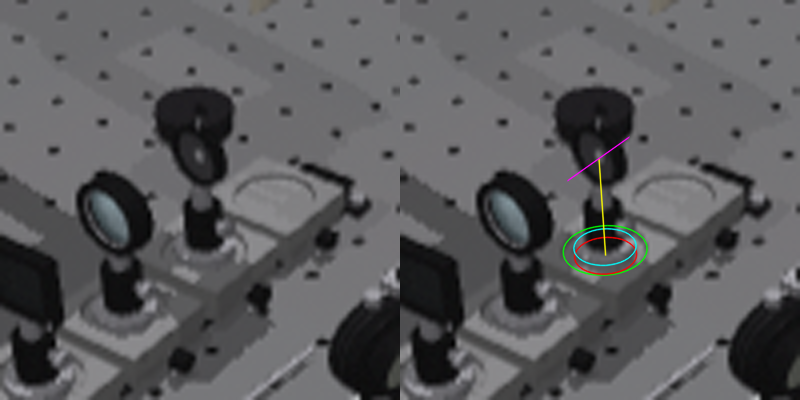

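>>> jog_arm(
  commands=[
    [[0.03, -0.01, 0.005], [0, 0, 0.02], -1],
    [[0.08, -0.025, 0.0055], [0, 0, 0.046], -1],
    [[0.13, -0.042, 0.0055], [0, 0, 0.073], -1],
    [[0.18, -0.058, 0.0055], [0, 0, 0.1], -1],
    [[0.22, -0.071, 0.0055], [0, 0, 0.127], -1],
    [[0.26, -0.083, 0.0055], [0, 0, 0.154], -1],
    [[0.29, -0.093, 0.0055], [0, 0, 0.181], -1],
    [[0.31, -0.099, 0.0055], [0, 0, 0.208], -1],
    [[0.3163, -0.1009, 0.0055], [0, 0, 0.232], -1],
    [[0.3163, -0.1009, 0.0055], [0, 0, 0.232], -1],
  ],
)

```text
t: 27.95
tool_pos: [0.6474, -0.0639, 0.2221]
orientation: [-0.078, -3.134, 0.007]
force: [-0.4, 0.5, -0.8]
opening: 0.0927
```

```bash
python3 zoom.py e0 .6484 -.0649 .012;python3 mv.py .6465,-.0625,.068,1.522
```

```text
28.05 [ 0.64756686 -0.06382801  0.22321053] [-0.12178929  0.38316539  0.04389131] 0.09273795563816539
[-0.0018, 0.0022, -0.2587] [0.0007, -0.0008, 0.0006] rows>= 3.0
t 28.05 pos [ 0.6476 -0.0638  0.2232] F [-0.1  0.4  0. ] op 0.0927 q [-0.17  0.27  1.32 -0.01  1.55 -1.69]
```

View pics/e0.png

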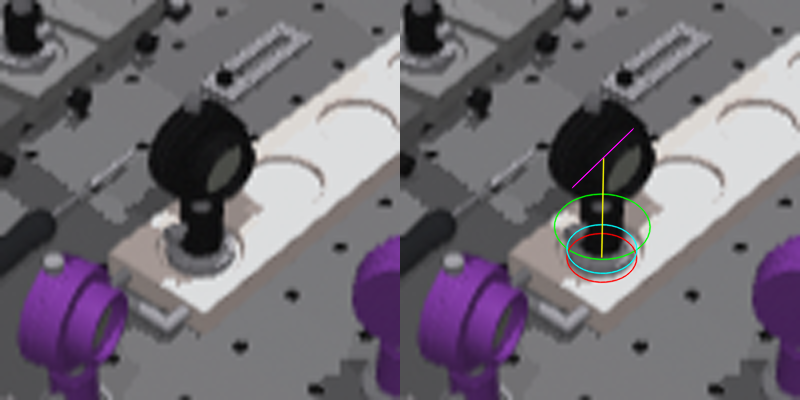

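```bash
python3 - <<'E'
# overlay of sensor head outline on initial top+scene pictures
from h import *
C=np.load("pics/C.npy",allow_pickle=True).item()
ims=[]
for k in C:
    c=C[k];u=proj(c,[.648,-.065,.06])[0].astype(int);W=32;x,y=u-W;S=6
    im=cv2.resize(np.ascontiguousarray(c["pixels"][y:y+2*W,x:x+2*W,::-1]),None,fx=S,fy=S,interpolation=cv2.INTER_CUBIC)
    th=np.linspace(0,2*np.pi,40); a=-.049; f=np.array([np.cos(a),np.sin(a),0]); l=np.array([-np.sin(a),np.cos(a),0]); o=np.array([.6484,-.0649,.087])
    for r,d in((.028,-.014),(.028,.008),(.02,.022)):
        P=o+f*d+r*(np.cos(th)[:,None]*l+np.sin(th)[:,None]*[0,0,1])
        q=((proj(c,P)+.5-[x,y])*S-.5);cv2.polylines(im,[np.round(q*8).astype(np.int32)],False,(0,255,0),1,cv2.LINE_AA,shift=3)
    P=o-[0,0,.075]+.02*np.c_[np.cos(th),np.sin(th),0*th];q=((proj(c,P)+.5-[x,y])*S-.5);cv2.polylines(im,[np.round(q*8).astype(np.int32)],False,(0,255,255),1,cv2.LINE_AA,shift=3)
    ims.append(im)
cv2.imwrite("pics/e1.png",np.hstack(ims))
E
```

```text
(no output)
```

View pics/e1.png

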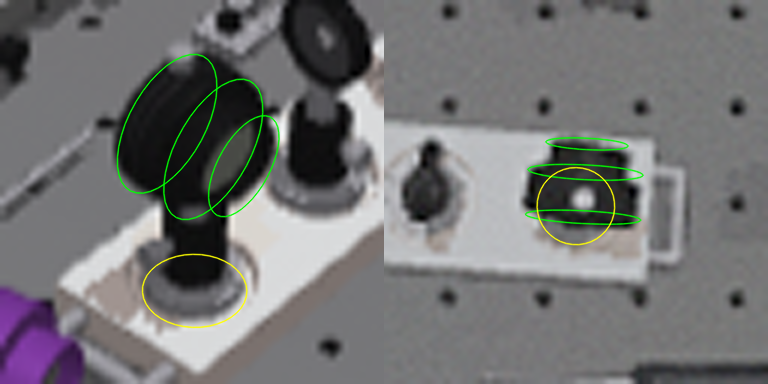

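>>> jog_arm(
  commands=[
    [[-0.003, -0.001, -0.05], [0.0007, -0.0008, 0], -1],
    [[-0.003, -0.001, -0.11], [0.0007, -0.0008, 0], -1],
    [[-0.003, -0.001, -0.17], [0.0007, -0.0008, 0], -1],
    [[-0.003, -0.001, -0.22], [0.0007, -0.0008, 0], -1],
    [[-0.003, -0.001, -0.25], [0.0007, -0.0008, 0], -1],
    [[-0.003, -0.001, -0.2587], [0.0007, -0.0008, 0], -1],
    [[-0.003, -0.001, -0.2587], [0.0007, -0.0008, 0], -1],
    [[-0.003, -0.001, -0.2587], [0.0007, -0.0008, 0], 0.3],
    [[-0.003, -0.001, -0.2587], [0.0007, -0.0008, 0], 1],
    [[-0.003, -0.001, -0.2587], [0.0007, -0.0008, 0], 1],
  ],
  newtons=35,
)

```text
t: 29.3
tool_pos: [0.6462, -0.0645, 0.0687]
orientation: [0.082, 3.139, -0.0]
force: [-1.1, -0.2, -0.3]
opening: 0.0676
```

>>> jog_arm(
  commands=[
    [[0, 0, 0], [0, 0, 0], 1],
    [[0, 0, 0], [0, 0, 0], 1],
    [[0, 0, 0], [0, 0, 0], 1],
    [[0, 0, 0], [0, 0, 0], 1],
  ],
)

```text
t: 29.8
tool_pos: [0.6462, -0.0646, 0.0688]
orientation: [0.082, 3.139, -0.001]
force: [-0.2, -1.0, 1.6]
opening: 0.0559
```

```bash
python3 zoom.py e2 .6484 -.0649 .012;python3 mv.py .4546,.0692,.225,.064
```

```text
29.9 [ 0.64623312 -0.06468234  0.06879802] [-0.28086439 -0.33210376  0.97375792] 0.05606347736362191
[-0.3194, 0.2231, 0.2603] [0.0002, 0.0001, -0.2315] rows>= 8.0
t 29.9 pos [ 0.6462 -0.0647  0.0688] F [-0.3 -0.3  1. ] op 0.0561 q [-0.18  0.37  1.49 -0.    1.28 -1.7 ]
```

View pics/e2.png

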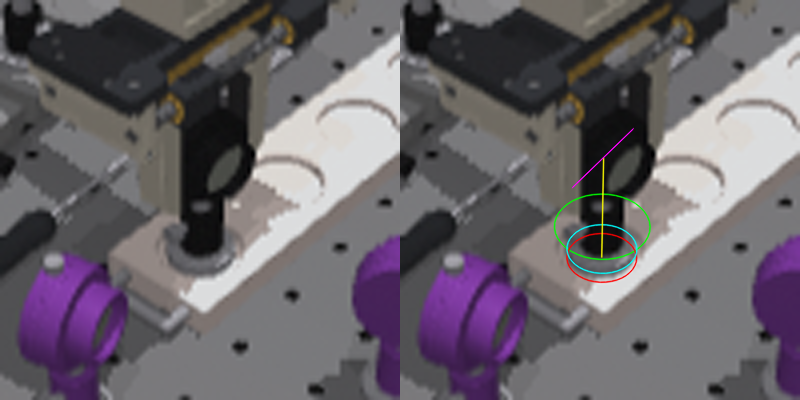

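Gripped at 56 mm, the body diameter. Lifting.

>>> jog_arm(
  commands=[
    [[0, 0, 0.0], [0, 0, 0], 1],
    [[0, 0, 0.02], [0, 0, 0], 1],
    [[0, 0, 0.06], [0, 0, 0], 1],
    [[0, 0, 0.12], [0, 0, 0], 1],
    [[0, 0, 0.18], [0, 0, 0], 1],
    [[0, 0, 0.23], [0, 0, 0], 1],
    [[0, 0, 0.26], [0, 0, 0], 1],
    [[-0.01, 0.007, 0.26], [0, 0, -0.01], 1],
    [[-0.03, 0.02, 0.26], [0, 0, -0.03], 1],
  ],
)

```text
t: 31.02
tool_pos: [0.6278, -0.0526, 0.2242]
orientation: [-0.383, -3.118, 0.001]
force: [-0.6, 0.2, -5.8]
opening: 0.0561
```

```bash
python3 mv.py .4546,.0692,.225,.064
```

```text
[-0.2886, 0.203, 0.0013] [0.0001, -0.0001, -0.2009] rows>= 7.0
t 31.02 pos [ 0.6278 -0.0526  0.2242] F [-0.6  0.2 -5.8] op 0.0561 q [-0.16  0.21  1.39 -0.    1.54 -1.49]
```

>>> jog_arm(
  commands=[
    [[-0.03, 0.021, 0], [0, 0, -0.025], 1],
    [[-0.07, 0.049, 0], [0, 0, -0.05], 1],
    [[-0.11, 0.077, 0], [0, 0, -0.076], 1],
    [[-0.15, 0.105, 0], [0, 0, -0.102], 1],
    [[-0.19, 0.134, 0], [0, 0, -0.128], 1],
    [[-0.23, 0.162, 0], [0, 0, -0.154], 1],
    [[-0.26, 0.183, 0], [0, 0, -0.178], 1],
    [[-0.28, 0.197, 0], [0, 0, -0.195], 1],
    [[-0.2886, 0.203, 0], [0, 0, -0.2009], 1],
    [[-0.2886, 0.203, 0], [0, 0, -0.2009], 1],
  ],
)

```text
t: 32.28
tool_pos: [0.454, 0.0695, 0.2238]
orientation: [-2.147, -2.292, 0.002]
force: [-0.2, 0.3, -3.5]
opening: 0.0562
```

```bash
python3 mv.py .4546,.0692,.108,.064;python3 zoom.py e3 .4546 .0692 .169
```

```text
[0.001, -0.0005, -0.193] [0.0, -0.0002, -0.0002] rows>= 2.0
t 32.27 pos [0.454  0.0695 0.2238] F [-0.2  0.3 -3.5] op 0.0562 q [ 0.04 -0.26  1.85  0.    1.55 -0.02]
32.375 [0.45450051 0.06915059 0.22390268] [ 0.01824441  0.10271815 -3.7168428 ] 0.0560235715961313
```

View pics/e3.png

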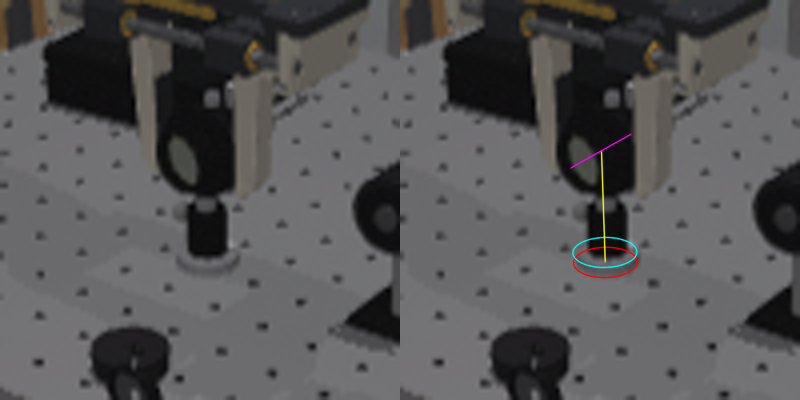

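>>> jog_arm(
  commands=[
    [[0.0005, -0.0005, -0.02], [0, 0, 0], 1],
    [[0.0005, -0.0005, -0.06], [0, 0, 0], 1],
    [[0.0005, -0.0005, -0.11], [0, 0, 0], 1],
    [[0.0005, -0.0005, -0.15], [0, 0, 0], 1],
    [[0.0005, -0.0005, -0.18], [0, 0, 0], 1],
    [[0.0005, -0.0005, -0.195], [0, 0, 0], 1],
    [[0.0005, -0.0005, -0.195], [0, 0, 0], 1],
  ],
)

```text
t: 33.25
tool_pos: [0.4546, 0.0688, 0.1065]
orientation: [-2.147, -2.292, 0.002]
force: [-0.4, 0.1, -4.1]
opening: 0.0561
```

```bash
python3 zoom.py e4 .4546 .0692 .050;python3 mv.py .4546,.0692,.0888,.064
```

```text
33.35 [0.4555043  0.06886395 0.1077694 ] [ 0.76789181 -0.1622774  -3.88602966] 0.05613189232396819
[-0.0015, 0.0006, -0.0316] [0.0, 0.0001, -0.0002] rows>= 1.0
t 33.35 pos [0.4555 0.0689 0.1078] F [ 0.8 -0.2 -3.9] op 0.0561 q [ 0.04 -0.17  1.99 -0.    1.32 -0.03]
```

View pics/e4.png

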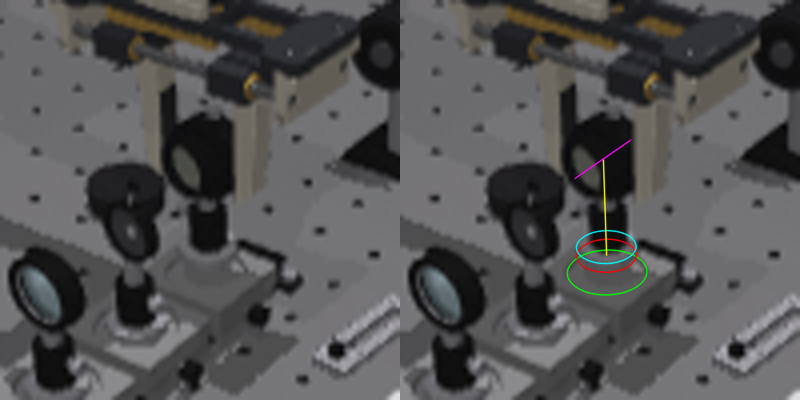

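Foot at about (209,256) against the expected (206,255), so it is well centred. Lowering.

>>> jog_arm(
  commands=[
    [[-0.001, -0.0005, -0.008], [0, 0, 0], 1],
    [[-0.001, -0.0005, -0.016], [0, 0, 0], 1],
    [[-0.001, -0.0005, -0.023], [0, 0, 0], 1],
    [[-0.001, -0.0005, -0.027], [0, 0, 0], 1],
    [[-0.001, -0.0005, -0.029], [0, 0, 0], 1],
    [[-0.001, -0.0005, -0.031], [0, 0, 0], 1],
    [[-0.001, -0.0005, -0.032], [0, 0, 0], 1],
    [[-0.001, -0.0005, -0.032], [0, 0, 0], 1],
  ],
)

```text
t: 34.35
tool_pos: [0.455, 0.0686, 0.0888]
orientation: [2.148, 2.292, 0.001]
force: [-0.3, 0.1, -1.9]
opening: 0.0563
```

```bash
python3 zoom.py e5 .4546 .0692 .032;python3 mv.py .4546,.0692,.0888,.064
```

```text
34.45 [0.45496818 0.06858931 0.08877927] [-1.26709988  0.2995233  -1.93122959] 0.05609597629399137
[-0.0006, 0.001, 0.0] [0.0, 0.0001, -0.0002] rows>= 1.0
t 34.45 pos [0.455  0.0686 0.0888] F [-1.3  0.3 -1.9] op 0.0561 q [ 0.04 -0.15  2.01 -0.    1.28 -0.03]
```

View pics/e5.png

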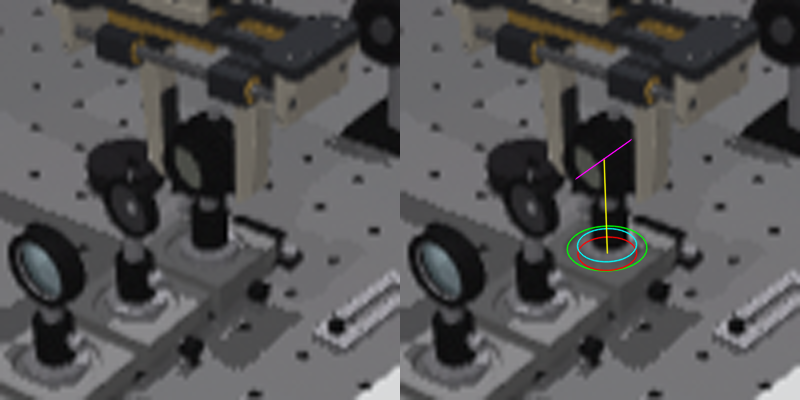

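>>> jog_arm(
  commands=[
    [[0, 0, -0.0012], [0, 0, 0], 1],
    [[0, 0, -0.0012], [0, 0, 0], 1],
  ],
)

```text
t: 34.7
tool_pos: [0.4551, 0.0687, 0.0887]
orientation: [2.147, 2.292, 0.001]
force: [-4.8, 1.0, 6.6]
opening: 0.056
```

>>> jog_arm(
  commands=[
    [[0, 0, 0.0005], [0, 0, 0], -0.25],
    [[0, 0, 0.0005], [0, 0, 0], -0.4],
    [[0, 0, 0.0005], [0, 0, 0], -1],
    [[0, 0, 0.0005], [0, 0, 0], -1],
    [[0, 0, 0.0005], [0, 0, 0], -1],
    [[0, 0, 0.05], [0, 0, 0], -1],
    [[0, 0, 0.11], [0, 0, 0], -1],
    [[0, 0, 0.18], [0, 0, 0], -1],
    [[0, 0, 0.225], [0, 0, 0], -1],
    [[0, 0, 0.225], [0, 0, 0], -1],
  ],
)

```text
t: 35.95
tool_pos: [0.4567, 0.0687, 0.2263]
orientation: [2.145, 2.29, 0.006]
force: [0.6, 0.2, 0.0]
opening: 0.0928
```

```bash
python3 mv.py .38,.45,.3,.7
```

```text
[-0.1278, 0.6355, 0.1228] [-0.0003, 0.0009, 0.101] rows>= 7.0
t 35.95 pos [0.4567 0.0687 0.2263] F [0.6 0.2 0. ] op 0.0928 q [ 0.04 -0.26  1.85  0.    1.55 -0.03]
```

Move clear for a full look.

>>> jog_arm(
  commands=[
    [[0, 0.03, 0.06], [0, 0, 0.01], -1],
    [[-0.02, 0.11, 0.1], [0, 0, 0.02], -1],
    [[-0.04, 0.2, 0.12], [0, 0, 0.035], -1],
    [[-0.06, 0.29, 0.12], [0, 0, 0.05], -1],
    [[-0.08, 0.38, 0.12], [0, 0, 0.065], -1],
    [[-0.1, 0.47, 0.12], [0, 0, 0.08], -1],
    [[-0.11, 0.55, 0.12], [0, 0, 0.09], -1],
    [[-0.125, 0.61, 0.12], [0, 0, 0.1], -1],
    [[-0.125, 0.63, 0.12], [0, 0, 0.1], -1],
  ],
)

```text
t: 37.08
tool_pos: [0.3803, 0.4481, 0.2959]
orientation: [1.33, 2.845, 0.003]
force: [-1.0, -1.1, -0.6]
opening: 0.0932
```

```bash
python3 - <<'E'
from plant import robot
from h import *
for k,(x,y,w,h) in {"scene":(190,140,150,110),"top":(270,205,130,75)}.items():
    c=robot.read_camera(k); S=5
    cv2.imwrite(f"pics/f_{k}.png",cv2.resize(np.ascontiguousarray(c["pixels"][y:y+h,x:x+w,::-1]),None,fx=S,fy=S,interpolation=cv2.INTER_CUBIC))
    cv2.imwrite(f"pics/f_{k}_full.png",c["pixels"][:,:,::-1])
    np.save(f"pics/f_{k}.npy",c,allow_pickle=True)
print(robot.read_state()["t"])
E
```

```text
37.175
```

View pics/f_scene.png

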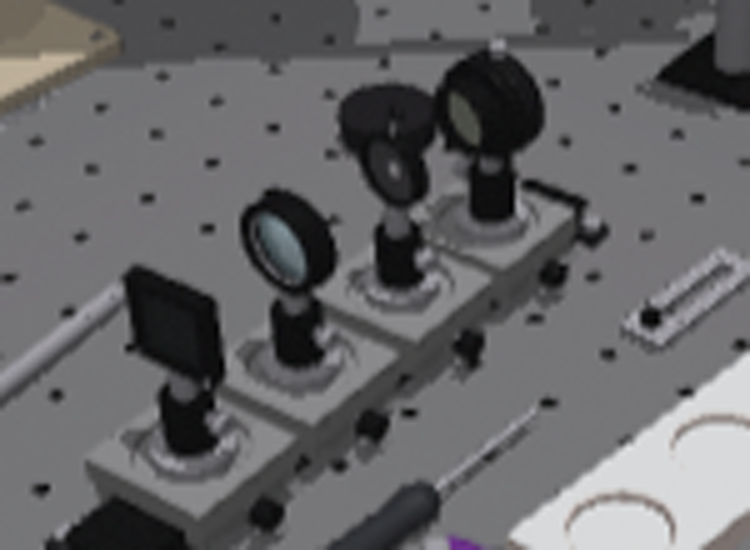

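View pics/f_top.png

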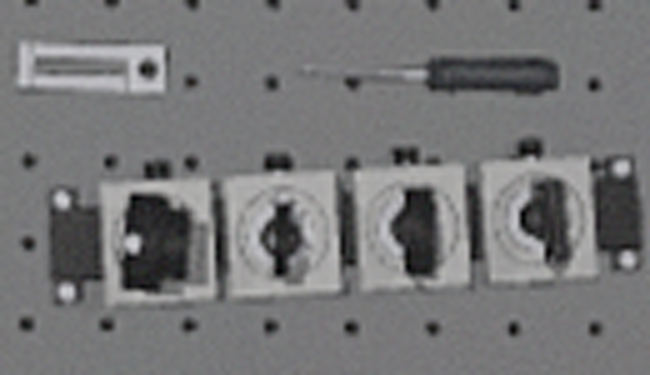

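```bash
python3 - <<'E'
from h import *
seats=[(.4695,-.1602),(.4645,-.084),(.4593,-.0058),(.4546,.0692)]
a=.064; X=np.array([np.cos(a),np.sin(a),0]);Y=np.array([-np.sin(a),np.cos(a),0]);Zv=np.array([0,0,1.])
th=np.linspace(0,2*np.pi,48)
for k,(x,y,w,h) in {"scene":(190,140,150,110),"top":(270,205,130,75)}.items():
    c=np.load(f"pics/f_{k}.npy",allow_pickle=True).item(); S=5 if k=="scene" else 6
    im=cv2.resize(np.ascontiguousarray(c["pixels"][y:y+h,x:x+w,::-1]),None,fx=S,fy=S,interpolation=cv2.INTER_CUBIC)
    def pl(P,col):
        q=((proj(c,P)+.5-[x,y])*S-.5);cv2.polylines(im,[np.round(q*8).astype(np.int32)],True,col,1,cv2.LINE_AA,shift=3)
    for i,s in enumerate(seats):
        f=np.array([*s,.032]); o=f+.075*Zv
        pl(f+.02*np.c_[np.cos(th),np.sin(th),0*th],(0,255,255))
        pl(f+[0,0,.0045]+.027*np.c_[np.cos(th),np.sin(th),0*th],(255,255,0))
        for r,d in [[(.023,-.005),(.023,.005)],[(.025,-.008),(.025,.008)],[(.021,-.0045),(.021,.0045)],[(.028,.014),(.028,-.008),(.02,-.022)]][i]:
            if i==0: P=o+d*Y+r*(np.array([1,1,-1,-1])[:,None]*X+np.array([1,-1,-1,1])[:,None]*Zv)
            else: P=o+d*Y+r*(np.cos(th)[:,None]*X+np.sin(th)[:,None]*Zv)
            pl(P,(0,255,0))
    cv2.imwrite(f"pics/g_{k}.png",im)
E
```

```text
(no output)
```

View pics/g_scene.png

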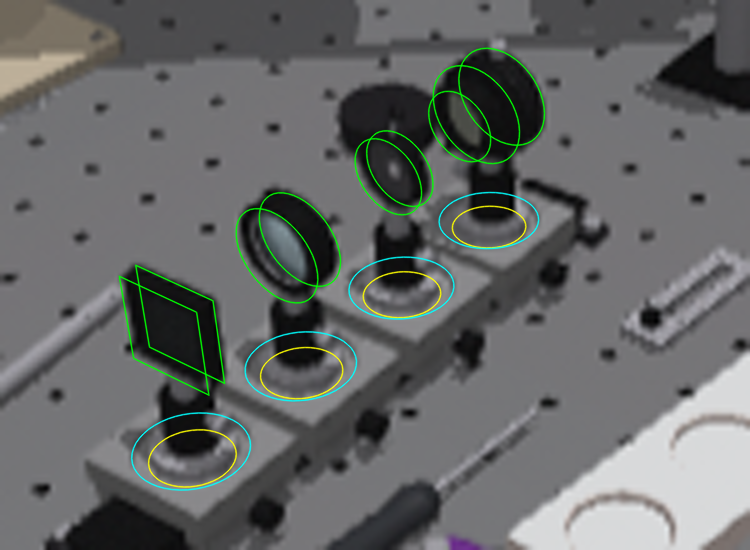

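View pics/g_top.png

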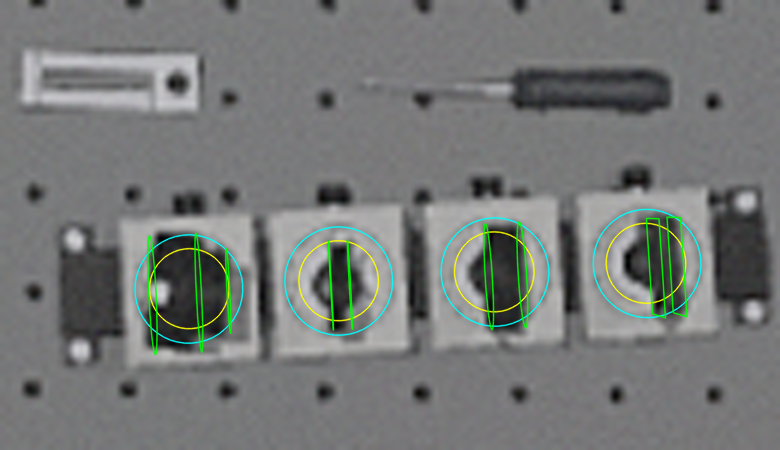

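View pics/f_scene_full.png

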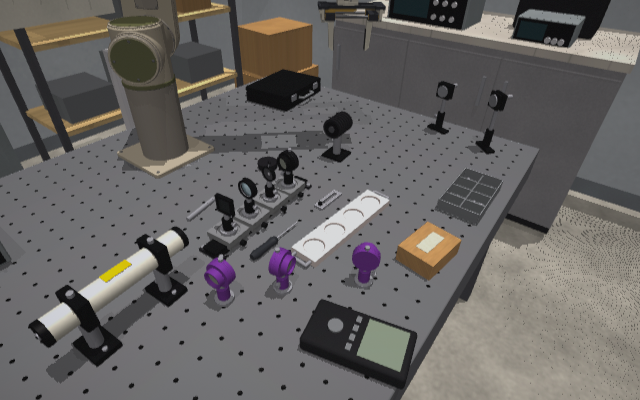

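All four match the seated model: heights, uprightness and faces agree. Handing in.

```bash
python3 -c "
from plant import robot
print(robot.close_job())"
```

```text
the job is handed in; nothing more can be done
None
```

I moved all four optics from the rack to the rail. Starting at the laser end, they stand in the order square filter holder, lens, iris, power sensor head, with the sensor turned 90° so its snout looks at the laser. I handed the job in at about 37 s.

**Last checks:**
- **Seating:** I lowered each optic until the wrist force showed contact (under 10 N), then released it. In both cameras the feet and heads lie within about 1–2 pixels (2–5 mm) of models drawn for fully seated, upright optics.
- **Squareness:** the faces agree with the beam direction to within a few degrees, which is as fine as the pictures resolve.
- **Surroundings:** the gripper is well clear of everything. The laser was not approached, and the purple look-alikes look unmoved in the last picture.

**Where the checks disagreed:** the lens and iris feet looked 4–5 mm off centre towards the laser before lowering, so I shifted each about 2 mm. Small offsets along the rail remain, within the 7 mm play of the recesses. I did not measure how upright or square each part is beyond these overlays, and the hand-in gave no verdict.

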